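# Lock the pressure spindle of a bench pump with its jam nut

## Task

On the pump's sloping front, fit the loose yellow-handled key fully down over the flat brass head of the spindle with its arm pointing to the steel stop post's side, and let go; then, with the key staying on so that its arm comes to rest against the post and keeps the spindle at its mark, swing the red-gripped lock-nut lever clockwise (seen facing the slope) as far as it goes. Never let the spindle be turned clockwise past its mark. Finally take the key off without shifting the setting, lay it back upright on its green mat, let go, and leave everything else on the bench as it stands.

Things in the scene. Friction and masses are not known exactly. Their poses are not given: they have to be found in the camera images.
- key_mid (a point): Centre of the loose key (29 mm above its underside): a steel cap 60 x 40 x 26 mm high with an upright yellow grip fin centred on top, and an arm. Starts upright on the mat, turned any way. Axes: x along the arm, z up. Fin 44 mm long (x), 12 mm thick (y), from 3 mm below to 29 mm above this point. Mass about 0.22 kg, its centre about 10 mm towards the arm.
- key_tip (a point): End of the key's arm, 100 mm along +x from the key's middle and 11 mm above its underside. The steel arm is 14 mm wide and 12 mm high.
- mat: Green fixed mat 160 x 160 mm, 4 mm thick, flat on the bench; origin at the centre of its underside, z up. The key belongs here.
- seat (a point): Middle of the spindle's brass shoulder (52 mm across), turning with the spindle, 18 mm out from the face. z = spindle axis, out of the face. The head rises from here: 40 mm long (x), 20 thick (y), 20 high. x is where the key's arm must point (red pointer). The key sits with its underside here, axes agreeing, key_mid 29 mm out along z, with about 0.07 rad of turning play each way.
- spindle (a joint): Spindle angle, rad; 0 = red pointer at the long white mark, growing clockwise seen from outside. Starts at -0.55 to -0.2. End stops -0.8 and 0.9; friction 0.12 N m. Turning the lock nut drags it along: with the key on, spindle and key turn clockwise together until the key's arm meets the post; then it reads about 0 (within 0.03) and only the nut goes on.
- stop_post (a point): Steel stop post on the sloping face, 12 mm diameter, 48 mm high, 85 mm from the spindle axis; this point is on its axis at half its height. It stands clockwise of the key's arm.
- locknut (a joint): Angle of the lock nut relative to the spindle in rad, growing clockwise seen from outside: starts 0 to 0.3 (loose), end stop at 1.2 (tight). It rubs on the spindle with 0.35 N m, about 5 N at the grip.
- lever_grip (a point): Middle of the red grip on the lock nut's lever: a cylinder 18 mm in diameter, 48 mm long, parallel to the spindle axis, 72 mm from that axis, its middle 37 mm out from the face (19 mm further out than point seat). z along the grip, outward; x radially outward. The flat lever below it lies 5 to 13 mm out from the face.
- pump: Fixed pump, 230 mm wide (y), about 190 mm deep (x). Its front is a plane 218 mm long, sloping 28 deg, about 104 mm high near the robot, 206 mm at the back. The spindle axis leaves the face at its middle, 155 mm above the bench, 28 deg from vertical, leaning towards the robot. Origin at the bench below that point; x to the back, z up.
- rack: Loose orange tube rack 150 x 90 x 62 mm, origin at the centre of its underside. Bystander.
- bottle_a: Loose glass bottle, blue cap, 84 mm diameter, 165 mm high, origin at its foot. Bystander.
- bottle_b: Loose glass bottle, green cap, 76 mm diameter, 150 mm high, origin at its foot. Bystander.
- bottle_c: Loose amber jar, blue cap, 44 mm diameter, 70 mm high, origin at its foot. Bystander.
- beaker: Loose glass beaker 60 mm diameter, 75 mm high, origin at its foot. Bystander.
- tipbox: Loose blue tip box 87 x 67 x 63 mm, origin at the centre of its underside. Bystander.
- vial: Loose small amber vial, white cap, 28 mm diameter, 50 mm high, beside the mat, origin at its foot. Bystander.
- key: The loose key itself, origin at the centre of its underside (29 mm below point key_mid), same axes. The socket in its underside is 43 mm (x) by 23 mm (y), 22 mm deep, with a 2 mm lead-in chamfer.

How it is judged:
On the way, in this order (a step that is already met when the one before it is completed fails the run):
1. the key is seated on the spindle head, its arm on the pointer's side, and let go (x of key_mid in the frame of seat between -0.005 and 0.005 m and y of key_mid in the frame of seat between -0.005 and 0.005 m and z of key_mid in the frame of seat below 0.034 m and x of key_tip in the frame of seat above 0.08 m and contact force between the fingers and key below 0.2 N), for 0.2 s.
2. the lock nut is tight while the key, still seated, holds the spindle at its mark (x of key_mid in the frame of seat between -0.005 and 0.005 m and y of key_mid in the frame of seat between -0.005 and 0.005 m and z of key_mid in the frame of seat below 0.034 m and x of key_tip in the frame of seat above 0.08 m and value of joint locknut above 1.08 rad and value of joint spindle between -0.12 and 0.12 rad), for 0.2 s.
At the end, for the whole second after the job is handed in: The lock nut is tight (over 1.08 rad of 1.2), the spindle is within 0.12 rad of its mark, and the key stands upright (within 0.12 rad) and at rest on the mat, its middle within 70 mm of the mat's centre along each of the mat's axes (x of key_mid in the frame of mat between -0.07 and 0.07 m and y of key_mid in the frame of mat between -0.07 and 0.07 m and z of key_mid in the frame of mat between 0.028 and 0.039 m and angle between key_mid's own z axis and vertical below 0.12 rad and linear speed of key below 0.02 m/s and value of joint locknut above 1.08 rad and value of joint spindle between -0.12 and 0.12 rad); the robot touches nothing.
It fails at once if the spindle is turned more than 0.18 rad clockwise past its mark (value of joint spindle above 0.18 rad).
It fails at once if a bystander is moved more than 30 mm or tipped over (distance of any of rack, bottle_a, bottle_b, bottle_c, beaker, tipbox, vial from where it was at the start of the episode above 0.03 m or angle between any of rack, bottle_a, bottle_b, bottle_c, beaker, tipbox, vial's own z axis and vertical above 0.4 rad).
It also fails if it takes over 72 s, if anything falls off the work surface, if the arm or the gripper's body presses on something with over 40 N, if the wrist force passes 120 N, or if a joint passes its speed limit or range.

## Robot

A 6-joint arm with a two-finger parallel gripper is mounted at the origin on the work surface. World frame = base frame: x ahead of the robot, y to its left, z up, the work surface at z = 0. Lengths are in m, angles in rad, forces in N, time in s.
With the tool pointing down it reaches from about 0.35 to 0.975 m from the base axis. Payload 4.9 kg.
Tool frame: the origin (TCP) lies on the mounting face of the last link; the fingertips stand 173 mm ahead of it and the grasp point (between the pads) lies 155 mm ahead of it; z points along the fingers, y is the direction in which the jaws open and shut (so a half turn about z gives the same grasp; the last joint's range is limited). The gripper opens to 85 mm and grips with 20 to 120 N. Pads are 22 mm wide; open, the fingers measure 114 mm over their backs; the gripper's body (76 mm by 85 mm) begins 54 mm behind the grasp point. The pads swing forward as they close: fully open they stand 13 mm farther back than shut.
Start: joints at [-1.338, 0.053, 1.613, -0, 1.476, -0.119], TCP at [0.215, -0.587, 0.405] pointing down, gripper open.
Joint ranges: [-3.01, 3.01], [-1.01, 2.22], [0.06, 2.58], [-1.02, 4.17], [0.09, 2.62], [-3.14, 3.14]. Speed limits (rad/s): [2.57, 2.57, 3.14, 3.14, 3.14, 3.14].

## Interface

Orientations are given as a unit quaternion [w, x, y, z].
In Python, from plant import manip gives the robot as it stands.
- The arm moves only by the tool play_rows, never from a script. Its argument "increments" is a list of rows, each an object with "offset": the shift along the tool's x, y, z in mm, a list of three; "twist": the turn about the tool's z in rad; "grip": the opening, from 0 (shut) to 1 (fully open). In form: [{"offset": [dx, dy, dz], "twist": twist, "grip": grip}, ...]. A call has 1 to 5 rows; each row is the pose to reach, as a shift and turn from the pose commanded when the call began, along the tool's axes at that moment; what a row does not reach only later rows make up. A row lasts 1/12 s, in which the tool goes at most 41.7 mm and 7.16 degrees, less where a joint would pass 70% of its speed; a pose out of reach is approached as far as the arm can. A call with a gripper value outside its range is refused whole. The fingers move at their own pace and stop on an object; the grip force is fixed at half the most. Time passes only in rows, so rows that repeat a pose let the fingers close. It gives the time, the measured TCP pose, the force and the opening at its end, in the units of the state.
- manip.state(): the state, without advancing time (a new reading comes with each control period).
- manip.grab_frame(name): name is "scene" or "top" or "wrist"; returns the picture (400x640x3 uint8, blue, green, red); there is no depth.
- manip.get_calibration(name): a dict with "fx", "fy", "cx", "cy" (pixels), "T" (4x4, takes a point from camera to world coordinates). Camera axes: x right, y down, z forward; pixel columns grow to the right and rows downward; lengths in m; the calibration is good to about 2 mm. A picture is of the moment at which its call begins: read the wrist's pose just before it. get_calibration takes no time and is no camera call; for the wrist camera it gives the pose at the moment of the call.
- manip.job_done(): hands the job in, once; it reports no verdict.
Trained networks look in the newest picture that a camera, given by its name, has taken for a name from the list of things; names that differ only in an ending like _2 or _b are one class to them, and where a whole thing is asked for, a point or a joint stands for the part that bears it (a point fixed in the world has none). Each returns a list of dicts, best first, with "p" (0 to 1); they miss things now and then, are a little off and sometimes report something else, mostly with a low value. They report only what shows in the picture. A call takes as long as a camera call.
- manip.boxes_of(query, camera): "xyz" ([x, y, z] in m, in the coordinates of the camera as it stood for that picture, good to about 4 mm: the middle of the surface that is visible of it).
- manip.tip_of(query, camera): "xyz" ([x, y, z] in m, in the coordinates of the camera as it stood for that picture, good to about 4 mm: a listed point, or the origin of a listed thing).
The state is a dict: "time": time; "joint_pos": joint angles; "joint_vel": joint speeds; "joint_efforts": joint torques, N m; "tool_pos": TCP position; "tool_rot": TCP orientation; "contact_force": force on the tool from outside, world axes, zero at the start; "ft_torque": the same for the moment, N m; "gripper_width": opening from 0.0 (shut) to 1.0 (fully open).
Only numpy, scipy, OpenCV 4.12 (cv2) and the standard library are available. Lean on these libraries where they do the work, as an engineer would, in place of code of your own. Each camera call takes 0.05 s, during which the arm holds its last target. There are 200 camera calls.

## Working session

There is one attempt and no reset: what is moved stays moved. The work goes in short steps, Python scripts to look and compute and a tool call to move; the robot and the scene stay as the last step left them, time stands still between calls to the robot, and variables do not carry over. Pictures are saved under pics/ and viewed, about 8 in all and at most 12, crops included, and the job is handed in when it is done.

Besides the shell and the picture viewer there is one more tool, called after "Call:" as name([rows], argument=value, ...), one row to a line, values as JSON. play_rows: Moves the arm, as the interface text tells. Its arguments: {"type":"object","properties":{"increments":{"type":"array"}},"required":["increments"]}

```bash
mkdir -p pics; cat > h.py <<'E'
from plant import manip as m
import numpy as np, cv2
from scipy.spatial.transform import Rotation as R
def rot(q): return R.from_quat([q[1],q[2],q[3],q[0]])
def look(cam,names,tip=True):
    T=m.get_calibration(cam)["T"]; T=np.array(T); im=m.grab_frame(cam); out={}
    for n in names:
        r=(m.tip_of if tip else m.boxes_of)(n,cam)
        out[n]=[(round(d["p"],2),np.round((T@np.r_[d["xyz"],1])[:3],4)) for d in r[:3]]
        print(cam,n,[(p,list(x)) for p,x in out[n]])
    return im,T,out
def proj(cam,P,T=None):
    c=m.get_calibration(cam); T=np.array(c["T"]) if T is None else T
    p=np.linalg.inv(T)@np.r_[P,1]; return np.array([c["fx"]*p[0]/p[2]+c["cx"],c["fy"]*p[1]/p[2]+c["cy"]])
E
python3 - <<'E'
from h import *
s=m.state(); print(s["tool_pos"],s["tool_rot"]); print(rot(s["tool_rot"]).as_matrix().round(3))
N=["key_mid","key_tip","mat","seat","stop_post","lever_grip","pump","vial"]
ims=[]
for c in ["scene","top"]:
    im,T,o=look(c,N); ims.append(im); print(c,T.round(3).tolist())
cv2.imwrite("pics/a.png",ims[0]);cv2.imwrite("pics/b.png",ims[1])
E
```

```text
[ 0.21530771 -0.58645797  0.403449  ] [-1.02431211e-03  9.84567424e-01  1.75002673e-01 -5.35916954e-05]
[[ 0.939  0.345 -0.   ]
 [ 0.345 -0.939  0.002]
 [ 0.    -0.002 -1.   ]]
scene key_mid [(0.85, [np.float64(0.4586), np.float64(-0.3232), np.float64(0.0345)]), (0.63, [np.float64(0.5607), np.float64(-0.3352), np.float64(0.0195)])]
scene key_tip [(0.62, [np.float64(0.5571), np.float64(-0.3358), np.float64(0.017)])]
scene mat [(0.64, [np.float64(0.4511), np.float64(-0.3127), np.float64(0.0001)])]
scene seat [(0.71, [np.float64(0.5704), np.float64(0.0177), np.float64(0.1691)])]
scene stop_post [(0.96, [np.float64(0.5182), np.float64(-0.0451), np.float64(0.144)])]
scene lever_grip [(0.55, [np.float64(0.5547), np.float64(0.0855), np.float64(0.1888)])]
scene pump [(0.58, [np.float64(0.5759), np.float64(0.0146), np.float64(-0.0001)])]
scene vial [(0.55, [np.float64(0.3222), np.float64(-0.34), np.float64(0.0014)]), (0.26, [np.float64(0.3773), np.float64(0.0511), np.float64(0.0025)])]
scene [[0.248, 0.791, -0.559, 1.101], [0.969, -0.209, 0.133, -0.199], [-0.012, -0.575, -0.818, 0.959], [0.0,
[... 239 characters left out ...]
4(0.1873)]), (0.18, [np.float64(0.4613), np.float64(-0.3216), np.float64(0.0317)])]
top mat [(0.79, [np.float64(0.4524), np.float64(-0.3137), np.float64(0.0018)])]
top seat [(0.89, [np.float64(0.5674), np.float64(0.0126), np.float64(0.1722)])]
top stop_post [(0.78, [np.float64(0.5197), np.float64(-0.0442), np.float64(0.1415)])]
top lever_grip [(0.69, [np.float64(0.7017), np.float64(-0.2697), np.float64(-0.0056)]), (0.67, [np.float64(0.5535), np.float64(0.0856), np.float64(0.1872)])]
top pump [(0.91, [np.float64(0.575), np.float64(0.0181), np.float64(-0.0027)])]
top vial []
top [[-0.0, -0.995, 0.096, 0.419], [-1.0, -0.001, -0.006, -0.079], [0.006, -0.096, -0.995, 1.344], [0.0, 0.0, 0.0, 1.0]]
```

View pics/a.png

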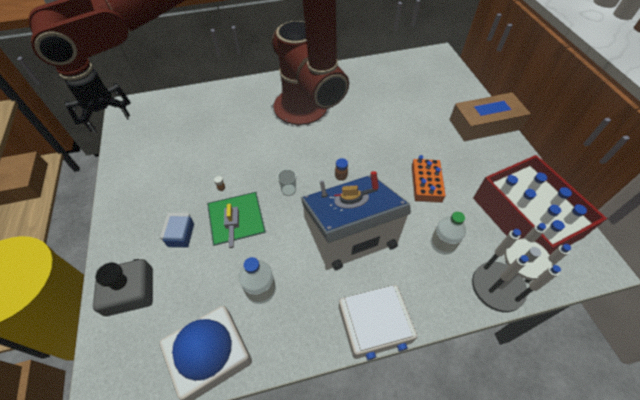

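View pics/b.png

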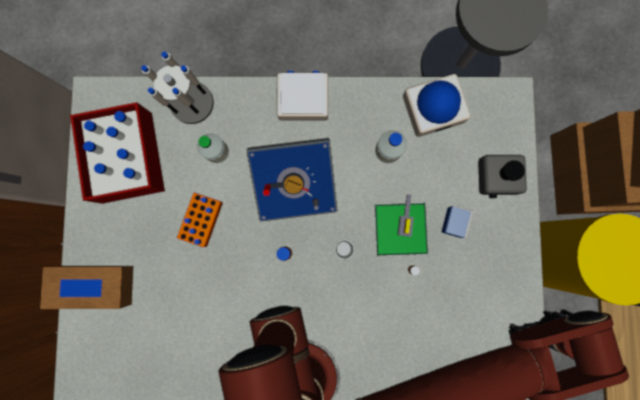

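Call:
play_rows([
  {"offset": [26,-22,-3],"twist": 0,"grip": 1},
  {"offset": [52,-44,-5],"twist": 0,"grip": 1},
  {"offset": [78,-66,-7],"twist": 0,"grip": 1},
  {"offset": [104,-88,-10],"twist": 0,"grip": 1},
  {"offset": [130,-110,-12],"twist": 0,"grip": 1},
])

```text
time: 1.32
tool_pos: [0.2999, -0.4373, 0.417]
tool_rot: [0.0, 0.985, 0.175, 0.0]
contact_force: [-0.8, -0.0, 0.2]
gripper_width: 0.998
```

Call:
play_rows([
  {"offset": [26,-22,-3],"twist": 0,"grip": 1},
  {"offset": [52,-44,-5],"twist": 0,"grip": 1},
  {"offset": [78,-66,-7],"twist": 0,"grip": 1},
  {"offset": [104,-88,-10],"twist": 0,"grip": 1},
  {"offset": [130,-110,-12],"twist": 0,"grip": 1},
])

```text
time: 1.73
tool_pos: [0.3841, -0.289, 0.4292]
tool_rot: [0.0, 0.985, 0.175, 0.0]
contact_force: [0.1, 0.9, -0.3]
gripper_width: 1.0
```

Call:
play_rows([
  {"offset": [26,-22,-3],"twist": 0,"grip": 1},
  {"offset": [52,-44,-5],"twist": 0,"grip": 1},
  {"offset": [78,-66,-7],"twist": 0,"grip": 1},
  {"offset": [104,-88,-10],"twist": 0,"grip": 1},
  {"offset": [130,-110,-12],"twist": 0,"grip": 1},
])

```text
time: 2.15
tool_pos: [0.4682, -0.1409, 0.4413]
tool_rot: [0.0, 0.985, 0.175, 0.0]
contact_force: [0.5, -0.4, -0.4]
gripper_width: 0.998
```

Call:
play_rows([
  {"offset": [26,-22,-3],"twist": 0.07,"grip": 1},
  {"offset": [52,-44,-5],"twist": 0.14,"grip": 1},
  {"offset": [78,-66,-7],"twist": 0.21,"grip": 1},
  {"offset": [104,-88,-10],"twist": 0.28,"grip": 1},
  {"offset": [130,-110,-12],"twist": 0.35,"grip": 1},
])

```text
time: 2.57
tool_pos: [0.5524, 0.0073, 0.4532]
tool_rot: [0.0, 1.0, -0.001, 0.0]
contact_force: [0.6, -0.7, 0.2]
gripper_width: 1.003
```

```bash
python3 - <<'E'
from h import *
im,T,o=look("wrist",["seat","stop_post","lever_grip","pump"]); print(T.round(3).tolist())
s=m.state(); print(s["joint_pos"])
cv2.imwrite("pics/c.png",im)
E
```

```text
wrist seat [(0.58, [np.float64(0.5676), np.float64(0.0181), np.float64(0.1749)]), (0.43, [np.float64(0.556), np.float64(0.0894), np.float64(0.1857)])]
wrist stop_post [(0.82, [np.float64(0.5193), np.float64(-0.0464), np.float64(0.1471)])]
wrist lever_grip [(0.85, [np.float64(0.5554), np.float64(0.09), np.float64(0.1846)])]
wrist pump []
[[-0.002, -0.952, -0.307, 0.631], [-1.0, 0.002, -0.0, 0.008], [0.001, 0.307, -0.952, 0.422], [0.0, 0.0, 0.0, 1.0]]
[-1.24840137e-01 -1.46277042e-01  1.72609574e+00 -4.90771505e-04
  1.56219453e+00  1.44334159e+00]
```

View pics/c.png

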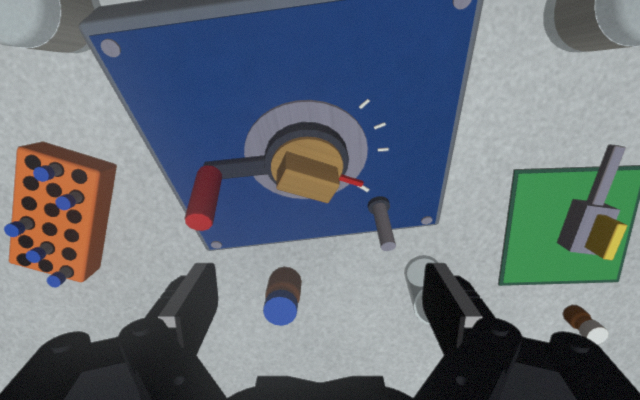

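```bash
python3 - <<'E'
from h import *
c=m.get_calibration("wrist"); T=np.array(c["T"]); p0=np.array([.576,.0165,.155])
def hit(px,n,h=0):
    d=T[:3,:3]@np.array([(px[0]-c["cx"])/c["fx"],(px[1]-c["cy"])/c["fy"],1]); o=T[:3,3]
    return o+d*(((p0+h*n-o)@n)/(d@n))
yaw=0
for k in range(4):
    n=np.array([-np.sin(np.radians(28))*np.cos(yaw),-np.sin(np.radians(28))*np.sin(yaw),np.cos(np.radians(28))])
    s=[hit(p,n) for p in [(110,48),(462,3),(216,245),(427,221)]]
    v=(s[1]-s[0])+(s[3]-s[2]); yaw=np.arctan2(v[0],-v[1]) 
print("yaw",yaw,[x.round(3).tolist() for x in s],"centre",np.mean(s,0))
ex=np.array([np.sin(yaw),-np.cos(yaw),0]); up=np.cross(n,ex)  # right(-y), upslope?
print("up",up,"n",n)
for nm,px,h in [("ptr",(342,178),.018),("ptrtip",(360,185),.018),("mark",(366,189),0),("t1",(364,103),0),("t2",(380,126),0),("t3",(383,150),0),("post",(375,203),.048),("headA",(278,170),.038),("headB",(341,182),.038),("headC",(335,200),.038),("headD",(277,188),.038)]:
    q=hit(px,n,h)-p0; print(nm,(q@ex*1e3).round(1),(q@up*1e3).round(1),"ang cw deg",np.degrees(np.arctan2(-(q@up),q@ex)).round(1))
E
python3 - <<'E'
import sys; sys.path.insert(0,'.')
import cv2
im=cv2.imread('pics/c.png')[80:270,180:440]
cv2.imwrite('pics/c2.png',cv2.resize(im,None,fx=3,fy=3,interpolation=cv2.INTER_CUBIC))
E
```

```text
yaw 0.12194778673511347 [[0.648, 0.126, 0.2], [0.672, -0.073, 0.2], [0.481, 0.105, 0.11], [0.506, -0.095, 0.111]] centre [0.57666694 0.01578623 0.15530573]
up [0.87639045 0.10740683 0.46947155] n [-0.46597297 -0.05720783  0.88294759]
ptr 25.4 -9.7 ang cw deg 20.8
ptrtip 38.5 -19.1 ang cw deg 26.3
mark 45.5 -42.4 ang cw deg 43.0
t1 45.1 39.9 ang cw deg -41.5
t2 56.2 19.6 ang cw deg -19.2
t3 58.9 -2.6 ang cw deg 2.6
post 44.9 -8.0 ang cw deg 10.1
headA -15.8 22.6 ang cw deg -125.0
headB 23.6 5.6 ang cw deg -13.3
headC 18.3 -11.2 ang cw deg 31.4
headD -19.5 6.9 ang cw deg -160.5
```

View pics/c2.png

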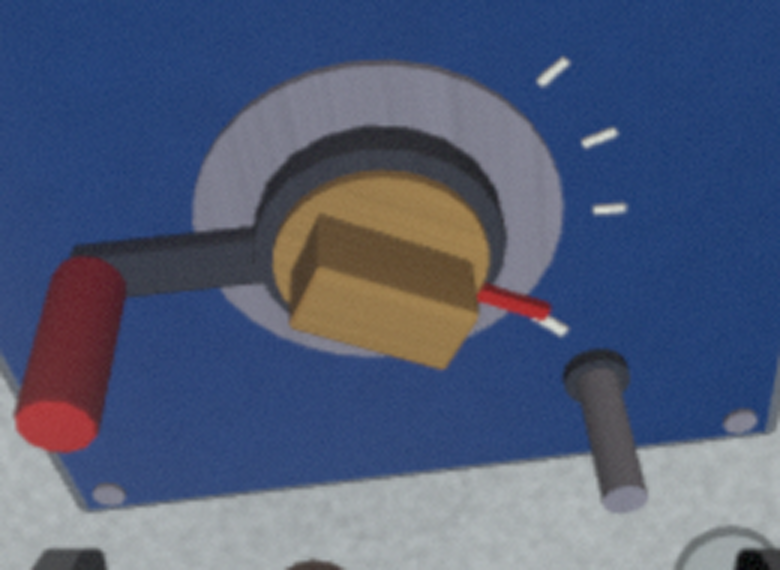

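```bash
cat >> h.py <<'E'
YAW=.122; p0=np.array([.5763,.0162,.155]); S,C=np.sin(np.radians(28)),np.cos(np.radians(28))
n=np.array([-S*np.cos(YAW),-S*np.sin(YAW),C]); ex=np.array([np.sin(YAW),-np.cos(YAW),0]); up=np.cross(n,ex)
def hit(px,h,c,T):
    d=T[:3,:3]@np.array([(px[0]-c["cx"])/c["fx"],(px[1]-c["cy"])/c["fy"],1]); o=T[:3,3]
    q=o+d*(((p0+h*n-o)@n)/(d@n))-p0; return np.array([q@ex,q@up])*1e3
def ang(v): return np.degrees(np.arctan2(-v[1],v[0])).round(1)
def loc(P): q=np.array(P)-p0; return np.round(np.array([q@ex,q@up,q@n])*1e3,1)
E
python3 - <<'E'
from h import *
c=m.get_calibration("wrist"); T=np.array(c["T"])
f=lambda x,y,h:hit((180+x/3,80+y/3),h,c,T)
A,B,Cc,D=[f(*p,.038) for p in [(320,268),(478,310),(445,368),(292,325)]]
print("head top",A,B,Cc,D,(A+B+Cc+D)/4,"ang",ang(B-A),ang(Cc-D))
for h in (.013,.016,.018): print("ptr",ang(f(547,309,h)-f(485,293,h)), ang(f(547,309,h)))
print("mark end",f(566,331,0),ang(f(566,331,0)),ang(f(566,331,0)-f(552,324,0)))
for P in [(.5193,-.0464,.1471),(.5182,-.0451,.144),(.5197,-.0442,.1415)]: print("post",loc(P),ang(loc(P)[:2]))
print("post base",f(597,375,0),ang(f(597,375,0)))
for P in [(.5554,.09,.1846),(.5547,.0855,.1888),(.5535,.0856,.1872)]: print("lever",loc(P),ang(loc(P)[:2]))
for P in [(.5676,.0181,.1749),(.5674,.0126,.1722),(.5704,.0177,.1691)]: print("seat",loc(P))
E
```

```text
head top [-10.62450014  21.98165744] [22.10499796  4.1991533 ] [ 13.09910356 -13.49524198] [-19.69731056   6.2292724 ] [1.2205727  4.72871029] ang 28.5 31.0
ptr 27.6 29.0
ptr 27.6 25.9
ptr 27.6 23.7
mark end [ 47.38412278 -44.67173849] 43.3 41.3
post [ 55.2 -60.4  23.2] 47.6
post [ 53.8 -62.7  20.9] 49.4
post [ 53.1 -62.4  17.9] 49.6
post base [ 56.3875858  -64.55817389] 48.9
lever [-75.8   3.5  31.7] -177.4
lever [-71.4   4.4  35.9] -176.5
lever [-71.7   2.6  35.1] -177.9
seat [-2.9  1.9 21.5]
seat [ 2.5 -0.1 19.5]
seat [-2.2  1.6 15.1]
```

Call:
play_rows([
  {"offset": [8,-25,8],"twist": -0.04,"grip": 0.5},
  {"offset": [16,-50,16],"twist": -0.08,"grip": 0},
  {"offset": [30,-82,33],"twist": -0.122,"grip": 0},
  {"offset": [30,-82,33],"twist": -0.122,"grip": 0},
  {"offset": [30,-82,33],"twist": -0.122,"grip": 0},
])

```text
time: 3.23
tool_pos: [0.5815, 0.0874, 0.418]
tool_rot: [0.0, 0.998, 0.062, -0.002]
contact_force: [-0.5, -0.2, -0.1]
gripper_width: 0.3
```

Call:
play_rows([
  {"offset": [0,0,20],"twist": 0,"grip": 0},
  {"offset": [0,0,40],"twist": 0,"grip": 0},
  {"offset": [0,0,58],"twist": 0,"grip": 0},
  {"offset": [0,0,58],"twist": 0,"grip": 0},
])

```text
time: 3.57
tool_pos: [0.5804, 0.0857, 0.358]
tool_rot: [0.0, 0.998, 0.061, -0.003]
contact_force: [-1.3, -0.2, -0.5]
gripper_width: 0.002
```

Call:
play_rows([
  {"offset": [-10,1,1],"twist": 0,"grip": 0},
  {"offset": [-17,2,5],"twist": 0,"grip": 0},
  {"offset": [-25,3,9],"twist": 0,"grip": 0},
  {"offset": [-32,5,13],"twist": 0,"grip": 0},
  {"offset": [-39,7,16],"twist": 0,"grip": 0},
])

```text
time: 3.98
tool_pos: [0.5433, 0.0754, 0.3467]
tool_rot: [0.0, 0.998, 0.062, 0.001]
contact_force: [2.3, -0.9, 1.5]
gripper_width: -0.0
```

Call:
play_rows([
  {"offset": [10,0,0],"twist": 0,"grip": 0},
  {"offset": [25,0,-20],"twist": 0,"grip": 0},
  {"offset": [25,20,-50],"twist": 0,"grip": 1},
  {"offset": [0,50,-80],"twist": 0,"grip": 1},
  {"offset": [-20,80,-110],"twist": 0,"grip": 1},
])

```text
time: 4.4
tool_pos: [0.5385, 0.0024, 0.4482]
tool_rot: [-0.0, 0.998, 0.063, -0.001]
contact_force: [0.5, 0.3, -0.1]
gripper_width: 0.419
```

```bash
python3 - <<'E'
from h import *
im,T,o=look("wrist",["seat","lever_grip","stop_post"])
for k,v in o.items(): print(k,[(loc(x[1]),ang(loc(x[1])[:2])) for x in v])
np.save("T_d.npy",T); print(m.state()["tool_pos"])
cv2.imwrite("pics/d.png",cv2.resize(im[20:320,160:500],None,fx=2,fy=2,interpolation=cv2.INTER_CUBIC))
E
```

```text
wrist seat [(0.92, [np.float64(0.5715), np.float64(0.0188), np.float64(0.1721)]), (0.69, [np.float64(0.3271), np.float64(-0.3416), np.float64(-0.0033)])]
wrist lever_grip [(0.68, [np.float64(0.5239), np.float64(0.0786), np.float64(0.1673)])]
wrist stop_post [(0.65, [np.float64(0.5185), np.float64(-0.0468), np.float64(0.1451)])]
seat [(array([-3.2,  4.1, 17.2]), np.float64(-128.0)), (array([ 324.8, -331.2,   -3.2]), np.float64(45.6))]
lever_grip [(array([-68.3, -33.4,  31.7]), np.float64(153.9))]
stop_post [(array([ 55.5, -62.1,  21.8]), np.float64(48.2))]
[0.53860349 0.00208135 0.44869446]
```

View pics/d.png

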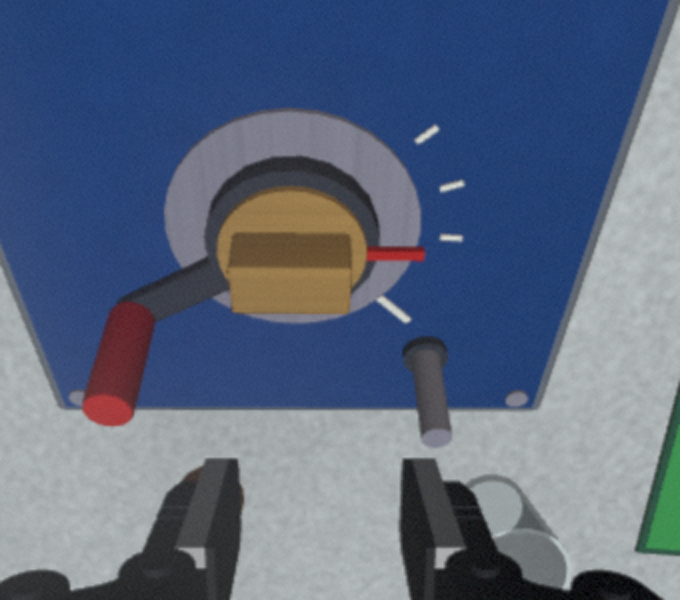

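```bash
python3 - <<'E'
from h import *
c=m.get_calibration("wrist"); T=np.load("T_d.npy")
f=lambda x,y,h:hit((160+x/2,20+y/2),h,c,T)
P=[f(*p,.038) for p in [(228,267),(352,267),(350,314),(233,313)]]
print("top",np.round(P,1).tolist(),np.mean(P,0),ang(P[1]-P[0]),ang(P[2]-P[3]))
P=[f(*p,.018) for p in [(231,235),(350,235)]]
print("base upslope edge",np.round(P,1).tolist())
print("ptr",f(368,254,.015),f(424,254,.015),"mark",f(380,298,0),f(409,321,0), ang(f(380,298,0)),ang(f(409,321,0)))
print("disc left/right/top/bot?",f(165,212,0),f(420,212,0),f(290,110,0))
print("screws",f(78,398,0),f(516,399,0))
E
```

```text
top [[-20.1, 15.4], [18.8, 15.6], [18.9, -4.5], [-20.2, -4.2]] [-0.65385372  5.55300476] -0.2 0.4
base upslope edge [[-21.1, 12.9], [18.8, 13.1]]
ptr [25.57602087  2.71338717] [45.13215959  2.7966915 ] mark [ 32.81653954 -31.04130838] [ 45.53580066 -43.57261555] 43.4 43.7
disc left/right/top/bot? [-46.53807748   9.51250182] [44.44451374  9.89174845] [-0.91263768 48.41700698]
screws [-102.15196423  -92.94474801] [ 99.41382457 -92.71348551]
```

Call:
play_rows([
  {"offset": [-12,32,5],"twist": 0,"grip": 1},
  {"offset": [-24,64,10],"twist": 0,"grip": 1},
  {"offset": [-36,96,15],"twist": 0,"grip": 1},
  {"offset": [-48,128,20],"twist": 0,"grip": 1},
  {"offset": [-60,157,25],"twist": 0,"grip": 1},
])

```text
time: 5.02
tool_pos: [0.4981, -0.1612, 0.4202]
tool_rot: [-0.001, 0.998, 0.063, -0.002]
contact_force: [0.4, -0.0, -1.1]
gripper_width: 1.0
```

Call:
play_rows([
  {"offset": [-12,32,12],"twist": 0,"grip": 1},
  {"offset": [-24,64,25],"twist": 0,"grip": 1},
  {"offset": [-36,96,38],"twist": 0,"grip": 1},
  {"offset": [-48,128,51],"twist": 0,"grip": 1},
  {"offset": [-59,157,64],"twist": 0,"grip": 1},
])

```text
time: 5.43
tool_pos: [0.4589, -0.3245, 0.3557]
tool_rot: [-0.001, 0.998, 0.062, -0.001]
contact_force: [0.1, 0.0, 0.4]
gripper_width: 0.998
```

Call:
play_rows([
  {"offset": [0,0,0],"twist": -0.12,"grip": 1},
  {"offset": [0,0,0],"twist": -0.24,"grip": 1},
  {"offset": [0,0,0],"twist": -0.36,"grip": 1},
  {"offset": [0,0,0],"twist": -0.48,"grip": 1},
  {"offset": [0,0,0],"twist": -0.6,"grip": 1},
])

```text
time: 5.85
tool_pos: [0.4596, -0.3229, 0.356]
tool_rot: [-0.002, 0.934, 0.357, -0.001]
contact_force: [0.3, 1.1, 0.4]
gripper_width: 1.002
```

Call:
play_rows([
  {"offset": [0,0,0],"twist": -0.12,"grip": 1},
  {"offset": [0,0,0],"twist": -0.24,"grip": 1},
  {"offset": [0,0,0],"twist": -0.36,"grip": 1},
  {"offset": [0,0,0],"twist": -0.48,"grip": 1},
  {"offset": [0,0,0],"twist": -0.6,"grip": 1},
])

```text
time: 6.27
tool_pos: [0.4596, -0.3227, 0.3561]
tool_rot: [-0.002, 0.787, 0.618, -0.0]
contact_force: [0.1, 0.4, -0.4]
gripper_width: 0.999
```

Call:
play_rows([
  {"offset": [0,0,0],"twist": -0.12,"grip": 1},
  {"offset": [0,0,0],"twist": -0.135,"grip": 1},
  {"offset": [0,0,0],"twist": -0.135,"grip": 1},
])

```text
time: 6.52
tool_pos: [0.4595, -0.3229, 0.3568]
tool_rot: [-0.002, 0.746, 0.666, -0.0]
contact_force: [-0.6, -0.4, -0.9]
gripper_width: 1.003
```

```bash
python3 - <<'E'
from h import *
s=m.state(); im,T,o=look("wrist",["key_mid","key_tip","mat","vial"]); np.save("T_e.npy",T)
Rm=rot(s["tool_rot"]).as_matrix(); print(s["tool_pos"],Rm.round(3).tolist(), s["joint_pos"])
for k,v in o.items():
  for p,x in v: print(k,p,"tool mm",(Rm.T@(x-s["tool_pos"])*1e3).round(1))
cv2.imwrite("pics/e.png",im)
E
```

```text
wrist key_mid [(0.85, [np.float64(0.4595), np.float64(-0.3213), np.float64(0.0314)])]
wrist key_tip [(0.84, [np.float64(0.5555), np.float64(-0.3299), np.float64(0.0117)])]
wrist mat [(0.62, [np.float64(0.4766), np.float64(-0.4759), np.float64(0.0014)])]
wrist vial [(0.95, [np.float64(0.3269), np.float64(-0.3422), np.float64(-0.0041)])]
[ 0.4595271  -0.32288888  0.35675021] [[0.113, 0.994, -0.002], [0.994, -0.113, 0.002], [0.002, -0.002, -1.0]] [-7.45029065e-01 -6.28735798e-02  1.80915103e+00  1.04234830e-04
  1.39846529e+00 -6.31953994e-01]
key_mid 0.85 tool mm [  0.9   0.6 325.4]
key_tip 0.84 tool mm [  3.2  97.  344.8]
mat 0.62 tool mm [-150.8   35.1  355. ]
vial 0.95 tool mm [ -34.9 -128.7  361.1]
```

View pics/e.png

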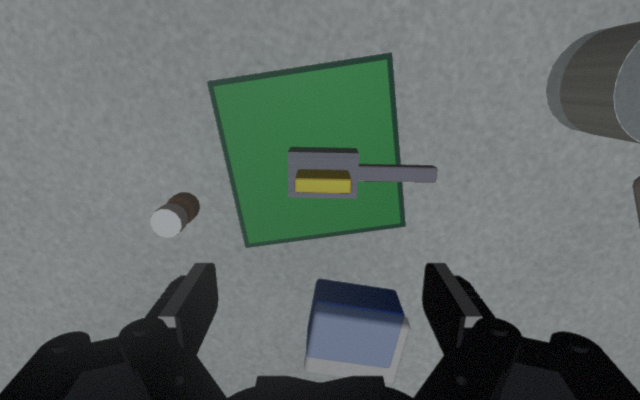

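Call:
play_rows([
  {"offset": [1,0,38],"twist": 0,"grip": 1},
  {"offset": [1,0,76],"twist": 0,"grip": 1},
  {"offset": [1,0,114],"twist": 0,"grip": 1},
  {"offset": [1,0,140],"twist": 0,"grip": 1},
  {"offset": [1,0,152],"twist": 0,"grip": 1},
])

```text
time: 7.18
tool_pos: [0.4577, -0.3212, 0.2018]
tool_rot: [-0.004, 0.746, 0.666, -0.0]
contact_force: [-0.8, -0.2, -1.6]
gripper_width: 1.004
```

Call:
play_rows([
  {"offset": [0,0,0],"twist": 0,"grip": 0.7},
  {"offset": [0,0,0],"twist": 0,"grip": 0.3},
  {"offset": [0,0,0],"twist": 0,"grip": 0.3},
  {"offset": [0,0,0],"twist": 0,"grip": 0.3},
  {"offset": [0,0,0],"twist": 0,"grip": 0.3},
])

```text
time: 7.6
tool_pos: [0.4605, -0.3236, 0.2098]
tool_rot: [0.003, 0.746, 0.666, 0.0]
contact_force: [0.4, 0.3, 4.7]
gripper_width: 0.5
```

Call:
play_rows([
  {"offset": [0,0,0],"twist": 0,"grip": 0.3},
  {"offset": [0,0,-40],"twist": 0,"grip": 0.3},
  {"offset": [0,0,-80],"twist": 0,"grip": 0.3},
  {"offset": [0,0,-120],"twist": 0,"grip": 0.3},
  {"offset": [0,0,-140],"twist": 0,"grip": 0.3},
])

```text
time: 8.02
tool_pos: [0.4599, -0.323, 0.3529]
tool_rot: [0.004, 0.746, 0.666, 0.0]
contact_force: [0.1, -0.8, -0.8]
gripper_width: 0.5
```

```bash
python3 - <<'E'
from h import *
s=m.state(); im,T,o=look("wrist",["key_mid","key_tip"])
Rm=rot(s["tool_rot"]).as_matrix(); print(s["tool_pos"],s["gripper_width"])
for k,v in o.items():
  for p,x in v: print(k,p,"tool mm",(Rm.T@(x-s["tool_pos"])*1e3).round(1))
cv2.imwrite("pics/f.png",im)
E
```

```text
wrist key_mid [(0.95, [np.float64(0.4596), np.float64(-0.3202), np.float64(0.1732)])]
wrist key_tip [(0.96, [np.float64(0.5553), np.float64(-0.3307), np.float64(0.1573)])]
[ 0.45992466 -0.32304808  0.35287474] 0.4996302328799011
key_mid 0.95 tool mm [  3.7  -1.8 179.7]
key_tip 0.96 tool mm [  4.   94.4 196.2]
```

View pics/f.png

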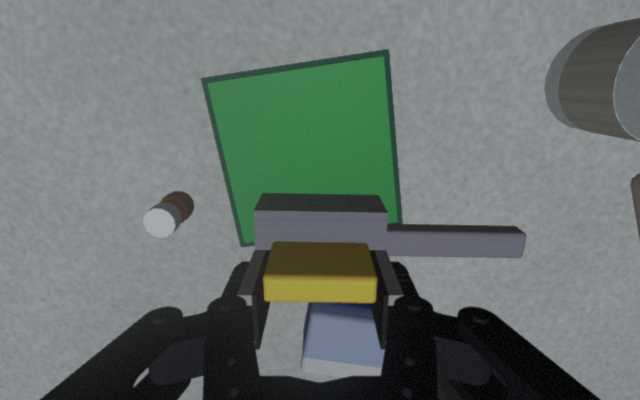

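Call:
play_rows([
  {"offset": [0,0,40],"twist": 0,"grip": 0.3},
  {"offset": [0,0,80],"twist": 0,"grip": 0.3},
  {"offset": [0,0,120],"twist": 0,"grip": 0.3},
  {"offset": [0,0,136],"twist": 0,"grip": 0.3},
  {"offset": [0,0,143],"twist": 0,"grip": 0.3},
])

```text
time: 8.58
tool_pos: [0.458, -0.3217, 0.207]
tool_rot: [-0.011, 0.745, 0.667, -0.002]
contact_force: [-40.6, 31.7, 94.0]
gripper_width: 0.504
```

Call:
play_rows([
  {"offset": [0,0,0],"twist": 0,"grip": 0.65},
  {"offset": [0,0,0],"twist": 0,"grip": 0.65},
  {"offset": [0,0,-8],"twist": 0,"grip": 0.65},
  {"offset": [0,0,-8],"twist": 0,"grip": 0.65},
  {"offset": [0,0,-8],"twist": 0,"grip": 0.3},
])

```text
time: 9.0
tool_pos: [0.4589, -0.3224, 0.2112]
tool_rot: [-0.001, 0.746, 0.667, -0.0]
contact_force: [-2.7, 0.2, 2.5]
gripper_width: 0.525
```

Call:
play_rows([
  {"offset": [0,0,0],"twist": 0,"grip": 0.3},
  {"offset": [0,0,0],"twist": 0,"grip": 0.3},
  {"offset": [0,0,0],"twist": 0,"grip": 0.3},
  {"offset": [0,0,-40],"twist": 0,"grip": 0.3},
  {"offset": [0,0,-80],"twist": 0,"grip": 0.3},
])

```text
time: 9.42
tool_pos: [0.4579, -0.3212, 0.2876]
tool_rot: [-0.005, 0.746, 0.666, -0.0]
contact_force: [0.1, -1.3, -0.8]
gripper_width: 0.495
```

Call:
play_rows([
  {"offset": [0,0,-40],"twist": 0,"grip": 0.3},
  {"offset": [0,0,-80],"twist": 0,"grip": 0.3},
  {"offset": [0,0,-120],"twist": 0,"grip": 0.3},
  {"offset": [0,0,-140],"twist": 0,"grip": 0.3},
])

```text
time: 9.75
tool_pos: [0.4595, -0.3227, 0.4369]
tool_rot: [0.003, 0.746, 0.666, 0.0]
contact_force: [0.7, -1.0, -0.9]
gripper_width: 0.497
```

```bash
python3 - <<'E'
from h import *
s=m.state(); im,T,o=look("wrist",["key_mid","key_tip"])
Rm=rot(s["tool_rot"]).as_matrix(); print(s["tool_pos"],s["gripper_width"],Rm.round(3).tolist(),s["joint_pos"])
for k,v in o.items():
  for p,x in v: print(k,p,"tool mm",(Rm.T@(x-s["tool_pos"])*1e3).round(1))
E
```

```text
wrist key_mid [(0.71, [np.float64(0.4591), np.float64(-0.3146), np.float64(0.257)])]
wrist key_tip [(0.76, [np.float64(0.5563), np.float64(-0.3261), np.float64(0.2426)])]
[ 0.45954765 -0.32265236  0.43691978] 0.4972759804822978 [[0.112, 0.994, 0.005], [0.994, -0.112, -0.004], [-0.004, 0.006, -1.0]] [-7.44722660e-01 -1.17607700e-01  1.72580256e+00  2.65540836e-04
  1.52666072e+00 -6.32853727e-01]
key_mid 0.71 tool mm [  8.6  -2.3 179.9]
key_tip 0.76 tool mm [  8.1  95.4 194.8]
```

```bash
python3 - <<'E'
from h import *
print(m.state()["tool_pos"])
im=m.grab_frame("wrist"); cv2.imwrite("pics/g.png",cv2.resize(im[150:390,200:540],None,fx=2,fy=2))
E
```

```text
[ 0.45945528 -0.32262033  0.43297014]
```

View pics/g.png

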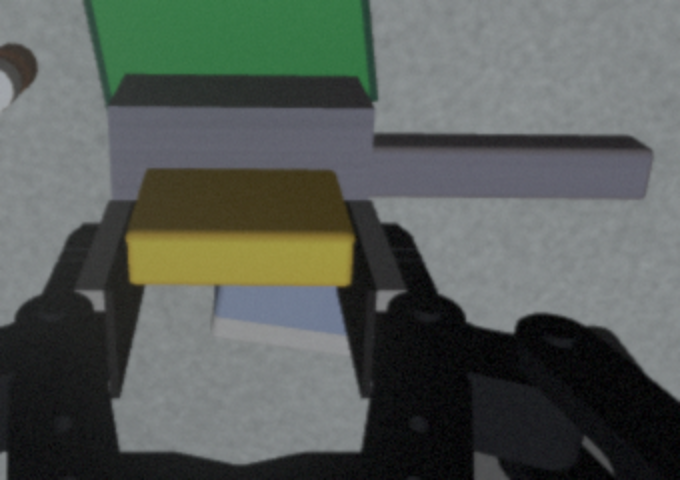

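```bash
cat >> h.py <<'E'
def pnp(obj,pix):
    c=m.get_calibration("wrist"); K=np.array([[c["fx"],0,c["cx"]],[0,c["fy"],c["cy"]],[0,0,1]])
    ok,r,t=cv2.solvePnP(np.array(obj,float)/1e3,np.array(pix,float),K,None,flags=cv2.SOLVEPNP_SQPNP)
    e=cv2.projectPoints(np.array(obj,float)/1e3,r,t,K,None)[0][:,0]-pix
    X=np.eye(4); X[:3,:3]=cv2.Rodrigues(r)[0]; X[:3,3]=t[:,0]
    return np.array(c["T"])@X, np.abs(e).max()
E
python3 - <<'E'
from h import *
obj=[(-22,-6,29),(22,-6,29),(-22,6,29),(22,6,29),(-30,20,-3),(30,20,-3),(100,7,-12),(100,-7,-12),(100,7,-24),(-30,20,-29),(30,20,-29)]
px=[(130,283),(351,283),(127,233),(353,233),(109,107),(376,107),(651,150),(649,197),(632,136),(126,74),(359,77)]
W,e=pnp(obj,[(200+x/2,150+y/2) for x,y in px]); s=m.state(); Rm=rot(s["tool_rot"]).as_matrix()
print("err",e,"key mid tool mm",(Rm.T@(W[:3,3]-s["tool_pos"])*1e3).round(1)); print("key axes in tool\n",(Rm.T@W[:3,:3]).round(3))
print("contact pts fin: tip173 in key frame",(W[:3,:3].T@(np.array(s["tool_pos"])+Rm@[0,0,.173]-W[:3,3])*1e3).round(1))
E
```

```text
err 2.2724917256266792 key mid tool mm [6.400e+00 1.000e-01 1.808e+02]
key axes in tool
 [[-0.001  1.     0.011]
 [ 1.     0.001 -0.018]
 [-0.018  0.011 -1.   ]]
contact pts fin: tip173 in key frame [ 0.  -6.5  7.7]
```

Call:
play_rows([
  {"offset": [37,13,-8],"twist": 0,"grip": 0.3},
  {"offset": [74,26,-16],"twist": 0,"grip": 0.3},
  {"offset": [112,39,-24],"twist": 0,"grip": 0.3},
  {"offset": [149,52,-32],"twist": 0,"grip": 0.3},
  {"offset": [186,65,-40],"twist": 0,"grip": 0.3},
])

```text
time: 10.37
tool_pos: [0.5448, -0.1432, 0.4674]
tool_rot: [-0.003, 0.746, 0.666, -0.001]
contact_force: [1.0, -0.3, -2.5]
gripper_width: 0.498
```

Call:
play_rows([
  {"offset": [37,13,0],"twist": 0,"grip": 0.3},
  {"offset": [74,26,0],"twist": 0,"grip": 0.3},
  {"offset": [112,39,0],"twist": 0,"grip": 0.3},
  {"offset": [149,52,0],"twist": 0,"grip": 0.3},
  {"offset": [187,65,0],"twist": 0,"grip": 0.3},
])

```text
time: 10.78
tool_pos: [0.6304, 0.0355, 0.4667]
tool_rot: [-0.002, 0.746, 0.666, -0.002]
contact_force: [0.9, 0.3, -2.0]
gripper_width: 0.495
```

Call:
play_rows([
  {"offset": [0,0,0],"twist": 0.12,"grip": 0.3},
  {"offset": [0,0,0],"twist": 0.24,"grip": 0.3},
  {"offset": [0,0,0],"twist": 0.36,"grip": 0.3},
  {"offset": [0,0,0],"twist": 0.48,"grip": 0.3},
  {"offset": [0,0,0],"twist": 0.6,"grip": 0.3},
])

```text
time: 11.2
tool_pos: [0.63, 0.0339, 0.4664]
tool_rot: [-0.002, 0.91, 0.414, -0.003]
contact_force: [0.4, -0.0, -1.3]
gripper_width: 0.497
```

Call:
play_rows([
  {"offset": [0,0,0],"twist": 0.12,"grip": 0.3},
  {"offset": [0,0,0],"twist": 0.24,"grip": 0.3},
  {"offset": [0,0,0],"twist": 0.36,"grip": 0.3},
  {"offset": [0,0,0],"twist": 0.48,"grip": 0.3},
  {"offset": [0,0,0],"twist": 0.6,"grip": 0.3},
])

```text
time: 11.62
tool_pos: [0.63, 0.0336, 0.4665]
tool_rot: [-0.001, 0.992, 0.126, -0.004]
contact_force: [-0.0, -1.3, -1.9]
gripper_width: 0.498
```

Call:
play_rows([
  {"offset": [0,0,0],"twist": 0.12,"grip": 0.3},
  {"offset": [0,0,0],"twist": 0.135,"grip": 0.3},
  {"offset": [0,0,0],"twist": 0.135,"grip": 0.3},
  {"offset": [0,0,0],"twist": 0.135,"grip": 0.3},
])

```text
time: 11.95
tool_pos: [0.6301, 0.0336, 0.4691]
tool_rot: [-0.0, 0.998, 0.063, -0.002]
contact_force: [0.6, -0.2, -2.3]
gripper_width: 0.502
```

```bash
python3 - <<'E'
from h import *
s=m.state(); Rm=rot(s["tool_rot"]).as_matrix(); print(s["tool_pos"],s["gripper_width"],Rm.round(3).tolist(),s["joint_pos"])
print((Rm.T@(np.array([.6305,.033,.421])-s["tool_pos"])*1e3).round(1))
look("wrist",["key_mid","key_tip"])
E
```

```text
[0.63007988 0.03357405 0.46909821] 0.5015563497610905 [[0.992, 0.126, -0.004], [0.126, -0.992, 0.0], [-0.004, -0.001, -1.0]] [-6.46472218e-02  3.76798132e-02  1.52197644e+00  7.98264008e-05
  1.58567222e+00  1.37995310e+00]
[ 0.5  0.7 48.1]
wrist key_mid [(0.66, [np.float64(0.6336), np.float64(0.0336), np.float64(0.2882)])]
wrist key_tip [(0.58, [np.float64(0.6433), np.float64(-0.0595), np.float64(0.2688)])]
```

Call:
play_rows([
  {"offset": [0,0,20],"twist": 0,"grip": 0.3},
  {"offset": [0,0,40],"twist": 0,"grip": 0.3},
  {"offset": [0,0,50],"twist": 0,"grip": 0.3},
  {"offset": [0,0,54],"twist": 0,"grip": 0.3},
  {"offset": [0,0,55],"twist": 0,"grip": 0.3},
])

```text
time: 12.52
tool_pos: [0.63, 0.0336, 0.4153]
tool_rot: [-0.0, 0.998, 0.062, -0.001]
contact_force: [-0.4, -0.6, -2.1]
gripper_width: 0.497
```

Call:
play_rows([
  {"offset": [0,0,1],"twist": 0,"grip": 0.3},
  {"offset": [0,0,2],"twist": 0,"grip": 0.3},
  {"offset": [0,0,3],"twist": 0,"grip": 0.3},
  {"offset": [0,0,3],"twist": 0,"grip": 0.3},
])

```text
time: 12.85
tool_pos: [0.6303, 0.0335, 0.4144]
tool_rot: [0.0, 0.998, 0.062, 0.001]
contact_force: [0.2, -0.5, -1.3]
gripper_width: 0.498
```

Call:
play_rows([
  {"offset": [0,0,1],"twist": 0,"grip": 0.3},
  {"offset": [0,0,2],"twist": 0,"grip": 0.3},
  {"offset": [0,0,2.5],"twist": 0,"grip": 0.3},
  {"offset": [0,0,2.5],"twist": 0,"grip": 0.3},
])

```text
time: 13.18
tool_pos: [0.6301, 0.0335, 0.4109]
tool_rot: [-0.0, 0.998, 0.062, -0.0]
contact_force: [0.5, -0.2, -1.8]
gripper_width: 0.496
```

Call:
play_rows([
  {"offset": [-3,0,4],"twist": 0,"grip": 0.3},
  {"offset": [-7,0,6.5],"twist": 0,"grip": 0.3},
  {"offset": [-11,0,9.5],"twist": 0,"grip": 0.3},
  {"offset": [-15,0,12.5],"twist": 0,"grip": 0.3},
  {"offset": [-19,0,15.5],"twist": 0,"grip": 0.3},
])

```text
time: 13.6
tool_pos: [0.6107, 0.0312, 0.3951]
tool_rot: [-0.0, 0.998, 0.062, -0.0]
contact_force: [-0.3, 0.0, -2.4]
gripper_width: 0.499
```

Call:
play_rows([
  {"offset": [0,0,1.5],"twist": 0,"grip": 0.3},
  {"offset": [0,0,3],"twist": 0,"grip": 0.3},
  {"offset": [0,0,4],"twist": 0,"grip": 0.3},
  {"offset": [0,0,4],"twist": 0,"grip": 0.3},
])

```text
time: 13.93
tool_pos: [0.611, 0.0312, 0.3935]
tool_rot: [0.0, 0.998, 0.062, -0.001]
contact_force: [-5.6, -0.1, 6.2]
gripper_width: 0.5
```

```bash
python3 - <<'E'
from h import *
print(m.state()["contact_force"],m.state()["tool_pos"])
look("wrist",["key_mid","key_tip"])
im=m.grab_frame("wrist"); cv2.imwrite("pics/h.png",cv2.resize(im[130:390,180:560],None,fx=2,fy=2))
E
```

```text
[-5.57572443 -0.05838584  6.23203619] [0.61099089 0.0312371  0.39345872]
wrist key_mid [(0.79, [np.float64(0.6145), np.float64(0.0336), np.float64(0.2132)])]
wrist key_tip [(0.98, [np.float64(0.6236), np.float64(-0.0654), np.float64(0.196)])]
```

View pics/h.png

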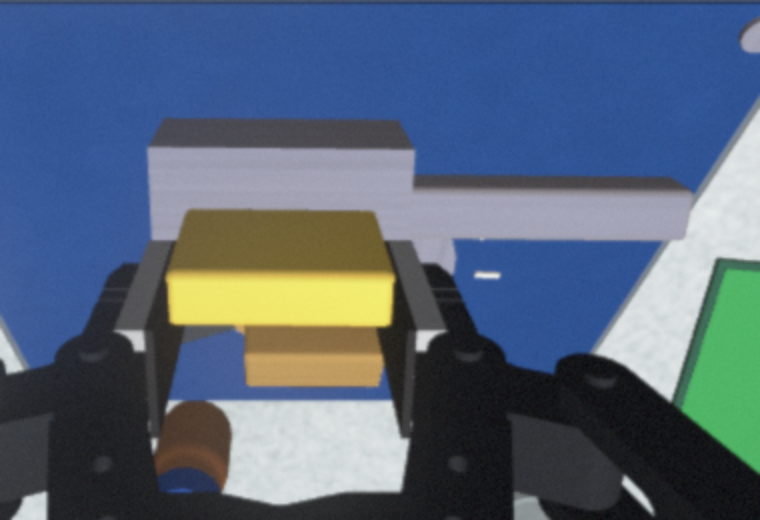

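Call:
play_rows([
  {"offset": [0,0,-8],"twist": 0,"grip": 0.3},
  {"offset": [11,0,-15],"twist": 0,"grip": 0.3},
  {"offset": [22,0,-21],"twist": 0,"grip": 0.3},
  {"offset": [22,0,-16],"twist": 0,"grip": 0.3},
  {"offset": [22,0,-15],"twist": 0,"grip": 0.3},
])

```text
time: 14.55
tool_pos: [0.6334, 0.0339, 0.4061]
tool_rot: [0.0, 0.998, 0.062, 0.0]
contact_force: [-0.5, 0.6, -4.0]
gripper_width: 0.497
```

Call:
play_rows([
  {"offset": [-2,0,3.5],"twist": 0,"grip": 0.3},
  {"offset": [-6,0,6.5],"twist": 0,"grip": 0.3},
  {"offset": [-10,0,9.5],"twist": 0,"grip": 0.3},
  {"offset": [-14,0,12.5],"twist": 0,"grip": 0.3},
  {"offset": [-18,0,15.5],"twist": 0,"grip": 0.3},
])

```text
time: 14.97
tool_pos: [0.6163, 0.0318, 0.3975]
tool_rot: [0.0, 0.998, 0.062, 0.007]
contact_force: [0.1, 0.4, 17.5]
gripper_width: 0.501
```

```bash
python3 - <<'E'
from h import *
print(m.state()["contact_force"],m.state()["tool_pos"])
o=look("wrist",["key_mid","key_tip"])[2]
im=m.grab_frame("wrist"); cv2.imwrite("pics/i.png",cv2.resize(im[130:390,180:560],None,fx=2,fy=2))
E
```

```text
[ 0.05605079  0.38082023 17.54961044] [0.61629497 0.03177757 0.39749284]
wrist key_mid [(0.69, [np.float64(0.6241), np.float64(0.033), np.float64(0.2165)])]
wrist key_tip [(0.83, [np.float64(0.6344), np.float64(-0.0663), np.float64(0.2016)])]
```

Call:
play_rows([
  {"offset": [-3,0,3],"twist": 0,"grip": 0.3},
  {"offset": [-6,0,6],"twist": 0,"grip": 0.3},
  {"offset": [-9,0,9],"twist": 0,"grip": 0.3},
  {"offset": [-9,0,9],"twist": 0,"grip": 0.3},
])

```text
time: 15.5
tool_pos: [0.6072, 0.0305, 0.3908]
tool_rot: [0.001, 0.998, 0.062, 0.007]
contact_force: [-4.6, 1.0, 21.9]
gripper_width: 0.497
```

```bash
python3 - <<'E'
from h import *
print(m.state()["contact_force"],m.state()["tool_pos"])
o=look("wrist",["key_mid","key_tip"])[2]
im=m.grab_frame("wrist"); cv2.imwrite("pics/i.png",cv2.resize(im[130:390,180:560],None,fx=2,fy=2))
E
```

```text
[-4.57865441  0.95443256 21.93410176] [0.60722895 0.03053556 0.39079494]
wrist key_mid [(0.55, [np.float64(0.6197), np.float64(0.0333), np.float64(0.2127)])]
wrist key_tip [(0.78, [np.float64(0.6313), np.float64(-0.0605), np.float64(0.196)]), (0.32, [np.float64(0.6283), np.float64(0.0333), np.float64(0.1865)])]
```

View pics/i.png

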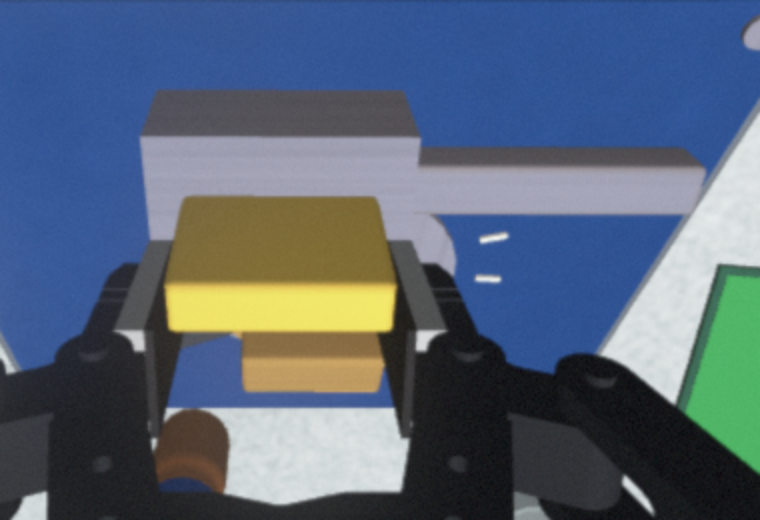

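```bash
python3 - <<'E'
from h import *
obj=[(-22,-6,29),(22,-6,29),(-22,6,29),(22,6,29),(-22,6,-3),(22,6,-3),(-30,20,-3),(30,20,-3),(-30,20,-29),(30,20,-29),(100,7,-12),(100,-7,-12),(100,7,-24)]
px=[(168,330),(393,330),(167,282),(394,282),(182,198),(379,198),(141,136),(420,136),(156,91),(408,92),(704,168),(690,214),(687,150)]
W,e=pnp(obj,[(180+x/2,130+y/2) for x,y in px]); s=m.state(); Rm=rot(s["tool_rot"]).as_matrix()
print("err",e,"mid tool",(Rm.T@(W[:3,3]-s["tool_pos"])*1e3).round(1),"mid face",loc(W[:3,3])); print((Rm.T@W[:3,:3]).round(3)); print("tilt deg",np.degrees(np.arcsin(-W[:3,2]@[np.cos(YAW),np.sin(YAW),0])), "angle to n",np.degrees(np.arccos(W[:3,2]@n)))
print("tip173 in key",(W[:3,:3].T@(np.array(s["tool_pos"])+Rm@[0,0,.173]-W[:3,3])*1e3).round(1))
E
```

```text
err 3.1665627421019167 mid tool [ 9.900e+00 -1.000e-01  1.778e+02] mid face [-10.2  66.9  30.4]
[[ 0.006  0.99  -0.144]
 [ 1.    -0.007 -0.009]
 [-0.01  -0.144 -0.99 ]]
tilt deg 9.012984676848646 angle to n 18.996043898145658
tip173 in key [ 0.1 -9.1  6.1]
```

Call:
play_rows([
  {"offset": [0,0,-16],"twist": 0,"grip": 0.3},
  {"offset": [12,0,-24],"twist": 0,"grip": 0.3},
  {"offset": [24,0,-30],"twist": 0,"grip": 0.3},
  {"offset": [24,0,-26],"twist": 0,"grip": 0.3},
  {"offset": [24,0,-22],"twist": 0,"grip": 0.3},
])

```text
time: 16.12
tool_pos: [0.6298, 0.0335, 0.4033]
tool_rot: [0.0, 0.998, 0.062, -0.0]
contact_force: [-0.8, -0.7, -2.4]
gripper_width: 0.499
```

Call:
play_rows([
  {"offset": [0,0,5],"twist": 0,"grip": 0.3},
  {"offset": [-2,0,10],"twist": 0,"grip": 0.3},
  {"offset": [-5,0,15],"twist": 0,"grip": 0.3},
  {"offset": [-8,0,19],"twist": 0,"grip": 0.3},
  {"offset": [-12,0,23],"twist": 0,"grip": 0.3},
])

```text
time: 16.53
tool_pos: [0.6186, 0.0323, 0.3912]
tool_rot: [0.0, 0.998, 0.062, 0.006]
contact_force: [-10.0, -0.9, 24.9]
gripper_width: 0.501
```

```bash
python3 - <<'E'
from h import *
s=m.state(); print(s["contact_force"],s["tool_pos"]); Rm=rot(s["tool_rot"]).as_matrix()
o=look("wrist",["key_mid","key_tip"])[2]
for k,v in o.items(): print(k,"tool",(Rm.T@(v[0][1]-s["tool_pos"])*1e3).round(1),"face",loc(v[0][1]))
E
```

```text
[-9.96942732 -0.86494073 24.86800041] [0.61863992 0.03231168 0.39115846]
wrist key_mid [(0.77, [np.float64(0.634), np.float64(0.0346), np.float64(0.219)])]
wrist key_tip [(0.85, [np.float64(0.649), np.float64(-0.0618), np.float64(0.2005)])]
key_mid tool [ 13.5  -0.6 172.3] face [-11.2  82.6  28.6]
key_tip tool [ 16.2  96.9 191. ] face [86.3 76.7 10.8]
```

Call:
play_rows([
  {"offset": [-3,0,5],"twist": 0,"grip": 0.3},
  {"offset": [-6,0,9],"twist": 0,"grip": 0.3},
  {"offset": [-9,0,13],"twist": 0,"grip": 0.3},
  {"offset": [-12,0,17],"twist": 0,"grip": 0.3},
  {"offset": [-12,0,17],"twist": 0,"grip": 0.3},
])

```text
time: 17.1
tool_pos: [0.6105, 0.0316, 0.3853]
tool_rot: [-0.0, 0.998, 0.062, 0.018]
contact_force: [-4.1, 5.4, 53.1]
gripper_width: 0.499
```

```bash
python3 - <<'E'
from h import *
s=m.state(); print(s["contact_force"],s["tool_pos"]); Rm=rot(s["tool_rot"]).as_matrix()
o=look("wrist",["key_mid","key_tip"])[2]
for k,v in o.items(): print(k,"tool",(Rm.T@(v[0][1]-s["tool_pos"])*1e3).round(1),"face",loc(v[0][1]))
im=m.grab_frame("wrist"); cv2.imwrite("pics/j.png",cv2.resize(im[130:390,180:560],None,fx=2,fy=2))
E
```

```text
[-4.0750824   5.42479945 53.07501545] [0.6104743  0.03155372 0.38528523]
wrist key_mid [(0.79, [np.float64(0.6295), np.float64(0.0338), np.float64(0.2152)]), (0.2, [np.float64(0.6488), np.float64(-0.0603), np.float64(0.1991)])]
wrist key_tip [(0.85, [np.float64(0.6481), np.float64(-0.0593), np.float64(0.1995)])]
key_mid tool [ 13.   -0.2 170.7] face [-11.   76.8  27.4]
key_tip tool [ 19.3  94.4 186.8] face [83.7 75.7 10.1]
```

```bash
cat >> h.py <<'E'
def prof(im,col=320):
    h=cv2.cvtColor(im,cv2.COLOR_BGR2HSV)[:, col-6:col+6].astype(int).mean(1)
    lab=[]
    for r in range(130,395):
        H,S_,V=h[r]; lab.append('B' if (20<H<35 and S_>120 and V>170) else 'D' if (18<H<35 and S_>120) else 'b' if 100<H<125 and S_>120 else 'g' if V>115 else 'k')
    out=[];st=0
    for i in range(1,len(lab)+1):
        if i==len(lab) or lab[i]!=lab[st]: out.append((lab[st],130+st,130+i)); st=i
    return [o for o in out if o[2]-o[1]>2]
def tiltfit(im,col=320):
    """fit tilt and position (key plane x=0) from row edges on a centre column"""
    print(prof(im,col))
E
python3 - <<'E'
from h import *
for f in ["i","j"]:
    im=cv2.imread(f"pics/{f}.png"); small=cv2.resize(im,None,fx=.5,fy=.5,interpolation=cv2.INTER_AREA)
    full=np.zeros((400,640,3),np.uint8); full[130:390,180:560]=small
    print(f,prof(full),prof(full,305))
E
```

```text
i [('b', 130, 175), ('k', 175, 198), ('g', 198, 229), ('D', 229, 271), ('B', 271, 296), ('g', 298, 309), ('D', 309, 324), ('g', 324, 327), ('b', 327, 333), ('g', 333, 382), ('k', 382, 395)] [('b', 130, 175), ('k', 175, 198), ('g', 198, 229), ('D', 229, 271), ('B', 271, 296), ('g', 298, 327), ('b', 327, 333), ('g', 333, 380), ('k', 380, 395)]
j [('g', 132, 147), ('b', 148, 159), ('k', 160, 199), ('g', 199, 227), ('D', 227, 288), ('B', 288, 307), ('D', 307, 310), ('g', 313, 325), ('D', 328, 344), ('g', 344, 347), ('b', 347, 350), ('g', 350, 382), ('k', 382, 395)] [('g', 132, 147), ('b', 148, 159), ('k', 160, 199), ('g', 199, 227), ('D', 227, 288), ('B', 288, 307), ('D', 307, 314), ('g', 314, 346), ('b', 346, 350), ('g', 350, 380), ('k', 380, 395)]
```

```bash
cat >> h.py <<'E'
from scipy.optimize import least_squares
def fit(rows):
    """rows: 5 edges. returns key_mid tool x,z (mm), tilt deg, resid px"""
    c=m.get_calibration("wrist"); s=m.state(); Rm=rot(s["tool_rot"]).as_matrix()
    Tt=np.eye(4);Tt[:3,:3]=Rm;Tt[:3,3]=s["tool_pos"]; E=np.linalg.inv(np.array(c["T"]))@Tt
    yz=np.array([(20,-29),(20,-3),(6,-3),(6,29),(-6,29)])
    def f(p):
        a=np.radians(p[2]); X=p[0]+yz[:,0]*np.cos(a)-yz[:,1]*np.sin(a); Z=p[1]-(yz[:,1]*np.cos(a)+yz[:,0]*np.sin(a))
        q=E@np.c_[X/1e3,0*X,Z/1e3,0*X+1].T; return c["fy"]*q[1]/q[2]+c["cy"]-rows
    r=least_squares(f,[8,178,10]); return r.x.round(1),np.abs(r.fun).max().round(1)
E
python3 - <<'E'
from h import *
print(fit(np.array([175,198,229,271,296])),fit(np.array([159.5,199,227,288,308.5])))
E
```

```text
(array([ 10.5, 176. ,   7.3]), np.float64(2.2)) (array([ 15.3, 168. ,  21.9]), np.float64(2.6))
```

Call:
play_rows([
  {"offset": [0,0,-20],"twist": 0,"grip": 0.3},
  {"offset": [0,0,-30],"twist": 0,"grip": 0.3},
  {"offset": [0,0,-50],"twist": 0,"grip": 0.3},
  {"offset": [0,0,-70],"twist": 0,"grip": 0.3},
  {"offset": [0,0,-70],"twist": 0,"grip": 0.3},
])

```text
time: 17.72
tool_pos: [0.6062, 0.0305, 0.4358]
tool_rot: [0.0, 0.998, 0.062, 0.001]
contact_force: [1.0, -0.2, -0.9]
gripper_width: 0.499
```

```bash
python3 - <<'E'
from h import *
s=m.state(); print(s["contact_force"],s["tool_pos"],rot(s["tool_rot"]).as_matrix()[:,2].round(3)); Rm=rot(s["tool_rot"]).as_matrix()
o=look("wrist",["key_mid","key_tip","seat"])[2]
for k,v in o.items():
  if v: print(k,"tool",(Rm.T@(v[0][1]-s["tool_pos"])*1e3).round(1),"face",loc(v[0][1]))
im=m.grab_frame("wrist"); print(prof(im,320)); np.save("T_j.npy",np.array(m.get_calibration("wrist")["T"]))
cv2.imwrite("pics/k.png",cv2.resize(im[130:390,180:560],None,fx=2,fy=2))
E
```

```text
[ 1.02994757 -0.22679712 -0.88018383] [0.60620695 0.03047918 0.4357699 ] [ 0.003 -0.    -1.   ]
wrist key_mid [(0.96, [np.float64(0.6184), np.float64(0.03), np.float64(0.2658)])]
wrist key_tip [(0.62, [np.float64(0.6404), np.float64(-0.0624), np.float64(0.248)])]
wrist seat []
key_mid tool [ 11.6   1.9 170. ] face [-8.6 90.4 77.4]
key_tip tool [ 22.   96.3 187.9] face [85.8 91.4 56.7]
[('b', 130, 159), ('k', 159, 200), ('g', 200, 227), ('D', 227, 288), ('B', 288, 306), ('g', 306, 382), ('k', 382, 395)]
```

View pics/k.png

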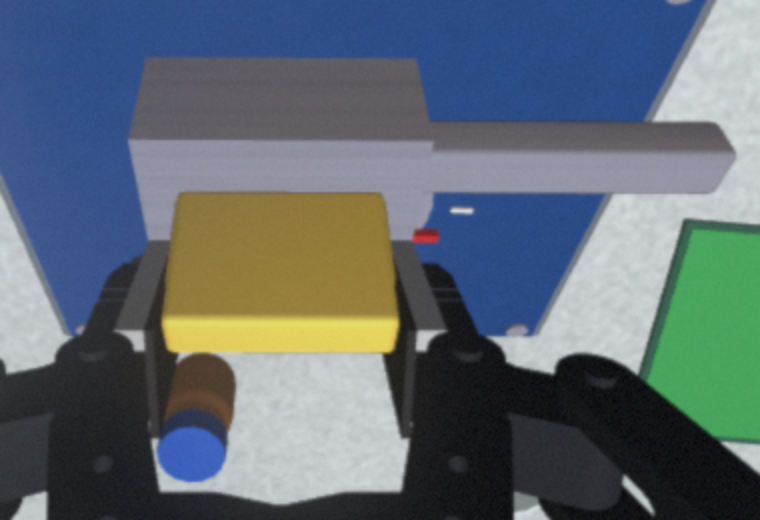

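```bash
python3 - <<'E'
from h import *
obj=[(-22,-6,29),(22,-6,29),(-22,6,29),(22,6,29),(-22,6,-3),(22,6,-3),(-30,20,-3),(30,20,-3),(-30,20,-29),(30,20,-29),(100,7,-12),(100,-7,-12),(100,7,-24)]
px=[(165,352),(397,352),(163,318),(398,318),(180,193),(384,193),(130,139),(434,141),(146,58),(417,59),(735,154),(716,192),(714,124)]
P=[(180+x/2,130+y/2) for x,y in px]
W,e=pnp(obj,P); s=m.state(); Rm=rot(s["tool_rot"]).as_matrix()
print("err",e,"mid tool",(Rm.T@(W[:3,3]-s["tool_pos"])*1e3).round(1),"face",loc(W[:3,3])); print("axes in face",(np.array([ex,up,n])@W[:3,:3]).round(3))
print(fit(np.array([159,200,227,288.5,306])))
c=m.get_calibration("wrist"); T=np.load("T_j.npy"); g=lambda x,y,h:hit((180+x/2,130+y/2),h,c,T).round(1)
print("screws",g(82,330,0),g(516,330,0),"tick t3",g(462,211,0),"ptr",g(439,236,.015))
E
```

```text
err 3.0349374302286094 mid tool [ 14.1   0.  171.8] face [-10.8  87.9  70.9]
axes in face [[ 1.    -0.01  -0.009]
 [ 0.01   0.999  0.048]
 [ 0.008 -0.048  0.999]]
(array([ 13.9, 172.2,  25. ]), np.float64(3.1))
screws [-103.4  -93. ] [ 99.3 -92.4] tick t3 [57.3 -2. ] ptr [45.5  3. ]
```

Call:
play_rows([
  {"offset": [-7,0,-13],"twist": 0,"grip": 0.3},
  {"offset": [-30,4,0],"twist": 0,"grip": 0.3},
  {"offset": [-56,8,15],"twist": 0,"grip": 0.3},
  {"offset": [-77,10,30],"twist": 0,"grip": 0.3},
  {"offset": [-77,10,36],"twist": 0,"grip": 0.3},
])

```text
time: 18.38
tool_pos: [0.5277, 0.0109, 0.3947]
tool_rot: [-0.0, 0.998, 0.061, -0.003]
contact_force: [1.0, 0.3, -0.8]
gripper_width: 0.496
```

Call:
play_rows([
  {"offset": [0,0,0],"twist": 0,"grip": 0.3},
  {"offset": [0,0,0],"twist": 0,"grip": 0.3},
  {"offset": [1,0,2],"twist": 0,"grip": 0.3},
  {"offset": [2,0,4],"twist": 0,"grip": 0.3},
  {"offset": [2,0,4],"twist": 0,"grip": 0.3},
])

```text
time: 18.8
tool_pos: [0.5339, 0.0115, 0.3945]
tool_rot: [0.0, 0.998, 0.062, 0.0]
contact_force: [-0.3, 0.8, -2.9]
gripper_width: 0.498
```

```bash
python3 - <<'E'
from h import *
s=m.state(); print(s["contact_force"],s["tool_pos"]); Rm=rot(s["tool_rot"]).as_matrix()
print("mid by tool",loc(s["tool_pos"]+Rm@[.014,0,.172]))
o=look("wrist",["key_mid","key_tip","stop_post","lever_grip"])[2]
for k,v in o.items():
  if v: print(k,"face",loc(v[0][1]))
im=m.grab_frame("wrist"); print(prof(im,320),prof(im,300)); np.save("T_l.npy",np.array(m.get_calibration("wrist")["T"]))
cv2.imwrite("pics/l.png",cv2.resize(im[130:390,180:560],None,fx=2,fy=2))
E
```

```text
[-0.33352541  0.81526006 -2.89806373] [0.5339202  0.01151021 0.39450772]
mid by tool [-0.5  6.5 73. ]
wrist key_mid [(0.9, [np.float64(0.5488), np.float64(0.014), np.float64(0.224)])]
wrist key_tip [(0.6, [np.float64(0.5684), np.float64(-0.0831), np.float64(0.2094)])]
wrist stop_post [(0.65, [np.float64(0.5185), np.float64(-0.0448), np.float64(0.1454)])]
wrist lever_grip [(0.76, [np.float64(0.5257), np.float64(0.0791), np.float64(0.1675)])]
key_mid face [-1.2  8.1 73.9]
key_tip face [97.6  7.9 57.4]
stop_post face [ 53.5 -61.7  21.9]
lever_grip face [-68.6 -31.7  31. ]
[('D', 130, 136), ('D', 137, 145), ('k', 146, 200), ('g', 200, 227), ('D', 227, 288), ('B', 288, 306), ('g', 306, 382), ('k', 382, 395)] [('D', 130, 145), ('k', 146, 155), ('k', 156, 200), ('g', 200, 227), ('D', 227, 288), ('B', 288, 306), ('g', 306, 379), ('k', 379, 395)]
```

```bash
python3 - <<'E'
from h import *
im=m.grab_frame("wrist"); cv2.imwrite("pics/l.png",cv2.resize(im[60:260,200:460],None,fx=3,fy=3,interpolation=cv2.INTER_CUBIC))
E
```

```text
(no output)
```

View pics/l.png

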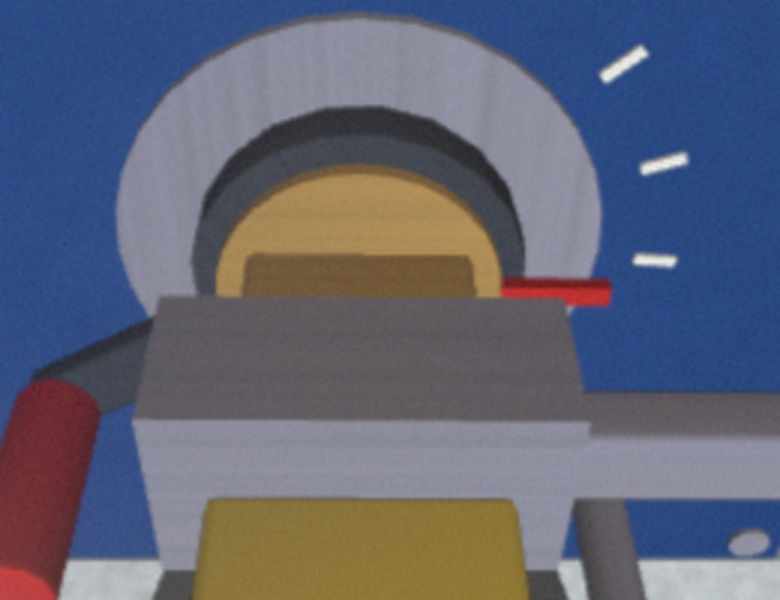

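```bash
python3 - <<'E'
from h import *
c=m.get_calibration("wrist"); T=np.array(c["T"]); F=np.array([ex,up,n]).T
def tr(obj,px,tilt=False):
    px=np.array([(200+x/3,60+y/3) for x,y in px]); obj=np.array(obj,float)/1e3
    def f(p):
        Rr=F@R.from_euler('x',p[3]).as_matrix() if tilt else F
        q=np.linalg.inv(T)@np.c_[obj@Rr.T+p0+F@p[:3],np.ones(len(obj))].T
        return np.c_[c["fx"]*q[0]/q[2]+c["cx"],c["fy"]*q[1]/q[2]+c["cy"]].ravel()-px.ravel()
    r=least_squares(f,[0,0,.03]+([0] if tilt else [])); return (r.x[:3]*1e3).round(1),r.x[3:],np.abs(r.fun).max().round(2)
print("seat",tr([(-20,10,0),(20,10,0),(0,26,0),(-26,0,0),(26,0,0)],[(244,255),(475,255),(360,165),(216,283),(502,283)]))
print("seat2",tr([(-20,10,0),(20,10,0),(0,26,0)],[(244,255),(475,255),(360,165)]))
k=tr([(-30,20,-29),(30,20,-29),(-30,20,-3),(30,20,-3),(-22,6,-3),(22,6,-3),(-22,6,29),(22,6,29),(-22,-6,29),(22,-6,29)],[(160,297),(567,297),(133,421),(590,421),(207,500),(516,500),(215,684),(569-30+0,684),(0,0),(0,0)][:6],True)
print("key",k)
E
```

```text
seat (array([-0.9,  4.1, 16.1]), array([], dtype=float64), np.float64(2.98))
seat2 (array([-0.9,  7.1, 21.5]), array([], dtype=float64), np.float64(2.03))Traceback (most recent call last):
  File "<stdin>", line 12, in <module>
  File "<stdin>", line 9, in tr
    return func(*args, **kwargs)
    vector_fun = VectorFunction(
        fun_wrapped,
    ...<6 lines>...
        workers=workers
    )
    self._update_fun()
    ~~~~~~~~~~~~~~~~^^
    self.f = self.fun_wrapped(xp_copy(self.x))
             ~~~~~~~~~~~~~~~~^^^^^^^^^^^^^^^^^
    return np.atleast_1d(self.fun(x))
                         ~~~~~~~~^^^
    return self.f(x, *self.args, **self.kwargs)
           ~~~~~~^^^^^^^^^^^^^^^^^^^^^^^^^^^^^^
  File "<stdin>", line 8, in f
ValueError: operands could not be broadcast together with shapes (20,) (12,)
```

```bash
python3 - <<'E'
from h import *
c=m.get_calibration("wrist"); T=np.array(c["T"]); F=np.array([ex,up,n]).T
obj=np.array([(-30,20,-29),(30,20,-29),(-30,20,-3),(30,20,-3),(-22,6,-3),(22,6,-3)])/1e3
px=np.array([(200+x/3,60+y/3) for x,y in [(160,297),(567,297),(133,421),(590,421),(207,500),(516,500)]])
def f(p):
    Rr=F@R.from_euler('x',p[3]).as_matrix()
    q=np.linalg.inv(T)@np.c_[obj@Rr.T+p0+F@p[:3],np.ones(6)].T
    return np.c_[c["fx"]*q[0]/q[2]+c["cx"],c["fy"]*q[1]/q[2]+c["cy"]].ravel()-px.ravel()
r=least_squares(f,[0,0,.07,0]); print("key",(r.x[:3]*1e3).round(1),np.degrees(r.x[3]),np.abs(r.fun).max())
for h in (.015,.018,.021): print(h,"base edge",hit((320,145),h,c,T).round(1),"shoulder",hit((320,115),h,c,T).round(1),"Lr",hit((200+244/3,145),h,c,T).round(1),hit((200+475/3,145),h,c,T).round(1),"disc",hit((320,60+14/3),h-.018,c,T).round(1))
E
```

```text
key [-0.6  7.4 75. ] -1.6817451690478018 1.832830850159155
0.015 base edge [-0.8 11.3] shoulder [-0.9 29.9] Lr [-21.5  11.3] [19.6 11.4] disc [-0.9 47.3]
0.018 base edge [-0.8 13.6] shoulder [-0.9 31.9] Lr [-21.1  13.6] [19.2 13.7] disc [-0.9 48.7]
0.021 base edge [-0.9 16. ] shoulder [-0.9 33.8] Lr [-20.7  15.9] [18.8 16. ] disc [-0.9 50.2]
```

Call:
play_rows([
  {"offset": [-1.9,0,1],"twist": 0,"grip": 0.3},
  {"offset": [-0.5,0,3.7],"twist": 0,"grip": 0.3},
  {"offset": [0.9,0,6.3],"twist": 0,"grip": 0.3},
  {"offset": [2.3,0,8.9],"twist": 0,"grip": 0.3},
  {"offset": [3.7,0,11.5],"twist": 0,"grip": 0.3},
])

```text
time: 19.57
tool_pos: [0.5369, 0.0119, 0.3821]
tool_rot: [-0.0, 0.998, 0.062, -0.0]
contact_force: [0.1, 0.8, -2.2]
gripper_width: 0.499
```

Call:
play_rows([
  {"offset": [1,0,1.8],"twist": 0,"grip": 0.3},
  {"offset": [1.9,0,3.5],"twist": 0,"grip": 0.3},
  {"offset": [2.8,0,5.3],"twist": 0,"grip": 0.3},
  {"offset": [2.8,0,5.3],"twist": 0,"grip": 0.3},
])

```text
time: 19.9
tool_pos: [0.5397, 0.0122, 0.3767]
tool_rot: [-0.0, 0.998, 0.062, -0.0]
contact_force: [-0.7, 0.5, -1.3]
gripper_width: 0.499
```

```bash
cat >> h.py <<'E'
def st():
    s=m.state(); Rm=rot(s["tool_rot"]).as_matrix(); print(np.round(s["contact_force"],1),np.round(s["ft_torque"],2),s["tool_pos"].round(4) if hasattr(s["tool_pos"],"round") else s["tool_pos"],s["time"],s["gripper_width"])
    print("mid by tool",loc(s["tool_pos"]+Rm@[.014,0,.172])); return s
E
python3 -c "
from h import *
st()
im=m.grab_frame('wrist'); print(prof(im,320))"
```

```text
[-0.7  0.5 -1.3] [-0.02  0.06 -0.01] [0.5397 0.0122 0.3767] 19.9 0.49901195579180935
mid by tool [-0.6  3.  54.7]
[('g', 132, 137), ('D', 137, 158), ('k', 160, 200), ('g', 200, 227), ('D', 227, 287), ('B', 287, 306), ('g', 306, 382), ('k', 382, 395)]
```

Call:
play_rows([
  {"offset": [0.9,0,1.8],"twist": 0,"grip": 0.3},
  {"offset": [1.9,0,3.5],"twist": 0,"grip": 0.3},
  {"offset": [2.8,0,5.3],"twist": 0,"grip": 0.3},
  {"offset": [3.5,0,6.6],"twist": 0,"grip": 0.3},
  {"offset": [3.5,0,6.6],"twist": 0,"grip": 0.3},
])

```text
time: 20.37
tool_pos: [0.5431, 0.0127, 0.3701]
tool_rot: [-0.0, 0.998, 0.062, -0.0]
contact_force: [-0.7, -0.2, -2.0]
gripper_width: 0.501
```

```bash
python3 -c "
from h import *
st()"
```

```text
[-0.7 -0.2 -2. ] [-0.01  0.19 -0.02] [0.5431 0.0127 0.3701] 20.3667 0.5013988004037769
mid by tool [-0.6  3.  47.2]
```

Continue until the shoulder is felt.

Call:
play_rows([
  {"offset": [0.5,0,0.9],"twist": 0,"grip": 0.3},
  {"offset": [0.9,0,1.8],"twist": 0,"grip": 0.3},
  {"offset": [1.4,0,2.6],"twist": 0,"grip": 0.3},
  {"offset": [1.9,0,3.5],"twist": 0,"grip": 0.3},
  {"offset": [1.9,0,3.5],"twist": 0,"grip": 0.3},
])

```text
time: 20.78
tool_pos: [0.5447, 0.0128, 0.3674]
tool_rot: [0.0, 0.998, 0.062, -0.001]
contact_force: [-5.8, 0.3, -0.2]
gripper_width: 0.502
```

```bash
python3 -c "
from h import *
st()
o=look('wrist',['key_mid','key_tip'])[2]
for k,v in o.items(): print(k,loc(v[0][1]))"
```

```text
[-5.8  0.3 -0.2] [-0.11  0.9   0.03] [0.5447 0.0128 0.3674] 20.7833 0.502134486437852
mid by tool [-0.5  3.  44.1]
wrist key_mid [(0.57, [np.float64(0.5601), np.float64(0.0129), np.float64(0.1989)])]
wrist key_tip [(0.86, [np.float64(0.5778), np.float64(-0.0797), np.float64(0.1763)])]
key_mid [ 1.3  6.1 46.5]
key_tip [95.4  1.  23.6]
```

Call:
play_rows([
  {"offset": [0,0,1.5],"twist": 0,"grip": 0.3},
  {"offset": [0,0,3],"twist": 0,"grip": 0.3},
  {"offset": [0,0,3],"twist": 0,"grip": 0.3},
])

```text
time: 21.18
tool_pos: [0.5447, 0.0129, 0.3671]
tool_rot: [0.0, 0.998, 0.062, -0.001]
contact_force: [-12.3, -0.4, 11.0]
gripper_width: 0.504
```

```bash
python3 -c "
from h import *
st()"
```

```text
[-12.3  -0.4  11. ] [0.01 1.82 0.09] [0.5447 0.0129 0.3671] 21.1833 0.5041970047042701
mid by tool [-0.5  2.8 43.9]
```

Call:
play_rows([
  {"offset": [0,0,-2],"twist": 0,"grip": 0.6},
  {"offset": [0,0,-2],"twist": 0,"grip": 0.75},
  {"offset": [0,0,-2],"twist": 0,"grip": 0.75},
  {"offset": [0,0,-2],"twist": 0,"grip": 0.75},
  {"offset": [0,0,-2],"twist": 0,"grip": 0.75},
])

```text
time: 21.6
tool_pos: [0.5451, 0.0129, 0.3661]
tool_rot: [-0.0, 0.998, 0.062, 0.0]
contact_force: [-0.3, -0.8, 0.2]
gripper_width: 0.752
```

Call:
play_rows([
  {"offset": [0,0,-15],"twist": 0,"grip": 0.75},
  {"offset": [0,0,-35],"twist": 0,"grip": 0.75},
  {"offset": [-5,0,-65],"twist": 0,"grip": 1},
  {"offset": [-5,0,-90],"twist": 0,"grip": 1},
  {"offset": [-5,0,-90],"twist": 0,"grip": 1},
])

```text
time: 22.02
tool_pos: [0.5407, 0.0122, 0.463]
tool_rot: [0.001, 0.998, 0.062, 0.005]
contact_force: [1.0, -0.3, 0.5]
gripper_width: 1.001
```

```bash
python3 - <<'E'
from h import *
st()
for cam in ["wrist","scene","top"]:
    o=look(cam,["key_mid","key_tip","lever_grip"])[2]
    for k,v in o.items():
        if v: print(cam,k,loc(v[0][1]))
im=m.grab_frame("wrist"); print(prof(im,320))
E
```

```text
[ 1.  -0.3  0.5] [-0.01 -0.04  0.01] [0.5407 0.0122 0.463 ] 22.0167 1.0009727366899765
mid by tool [  0.   46.2 129.6]
wrist key_mid [(0.7, [np.float64(0.5567), np.float64(0.014), np.float64(0.1928)])]
wrist key_tip [(0.65, [np.float64(0.5714), np.float64(0.017), np.float64(0.1687)]), (0.55, [np.float64(0.573), np.float64(-0.0825), np.float64(0.1779)])]
wrist lever_grip [(0.57, [np.float64(0.5223), np.float64(0.0773), np.float64(0.1713)])]
wrist key_mid [-0.2  0.3 42.6]
wrist key_tip [-1.4  2.2 14.3]
wrist lever_grip [-67.2 -33.1  36.1]
scene key_mid [(0.65, [np.float64(0.5522), np.float64(0.0126), np.float64(0.1938)])]
scene key_tip [(0.69, [np.float64(0.5768), np.float64(-0.0849), np.float64(0.1803)])]
scene lever_grip [(0.79, [np.float64(0.5254), np.float64(0.0746), np.float64(0.1726)]), (0.55, [np.float64(0.5669), np.float64(0.0191), np.float64(0.1704)])]
scene key_mid [ 0.6 -3.3 45.7]
scene key_tip [100.4   1.5  27.9]
scene lever_grip [-64.2 -30.1  35.9]
top key_mid []
top key_tip [(0.48, [np.float64(0.5762), np.float64(-0.0853), np.float64(0.1791)])]
top lever_grip [(0.45, [np.float64(0.5214), np.float64(0.073), np.float64(0.1737)])]
top key_tip [100.7   0.3  27.1]
top lever_grip [-63.1 -33.2  38.8]
[('k', 130, 153), ('g', 153, 170), ('D', 171, 204), ('B', 204, 216), ('b', 218, 223), ('g', 225, 382), ('k', 382, 395)]
```

```bash
cat > plan.py <<'E'
from h import *
def ypr(tw): return R.from_matrix(np.c_[[np.cos(YAW),np.sin(YAW),0],ex,[0,0,-1]])*R.from_euler('z',tw)
def fing(a,back,dz=0,tw=None,ctr=(-.0008,.003)):
    al=np.radians(a); g=.072*np.array([np.cos(al),-np.sin(al)])+ctr; t=np.array([-np.sin(al),-np.cos(al)])
    G=p0+ex*g[0]+up*g[1]+.037*n; W=G+t[0]*back*ex+t[1]*back*np.array([np.cos(YAW),np.sin(YAW),0])
    W=W+[0,0,.173+dz]; return W,(np.radians(a-180) if tw is None else tw)
def rel(pose0,poses):
    W0,t0=pose0; Rm=ypr(t0).as_matrix()
    return [((Rm.T@(W-W0)*1e3).round(1).tolist(),round(t-t0,3)) for W,t in poses]
E
python3 - <<'E'
from plan import *
s=st(); cur=(np.array(s["tool_pos"]),0.0)
pre=fing(154,-.045,.05); start=fing(154,-.045,0)
print("to pre",rel(cur,[pre])); print("down",rel(pre,[start]))
seq=[fing(a,-.020) for a in np.arange(154,275,6)]
last=start
for i in range(0,len(seq),5):
    print(i,rel(last,seq[i:i+5])); last=seq[min(i+4,len(seq)-1)]
print([list(p[0].round(3)) for p in seq[::5]])
E
```

```text
[ 0.  -0.2 -0.2] [ 0.01 -0.04 -0.02] [0.54   0.0123 0.4559] 22.6667 0.9997107493062107
mid by tool [ -0.6  40.6 124.4]
to pre [([-46.5, -45.3, 58.6], np.float64(-0.454))]
down [([0.0, 0.0, 50.0], np.float64(0.0))]
0 [([25.0, 0.0, 0.0], np.float64(0.0)), ([31.9, -2.1, -3.3], np.float64(0.105)), ([38.9, -3.3, -6.6], np.float64(0.209)), ([46.0, -3.8, -10.1], np.float64(0.314)), ([53.0, -3.4, -13.6], np.float64(0.419))]
5 [([6.8, -1.7, -3.5], np.float64(0.105)), ([13.7, -2.6, -7.0], np.float64(0.209)), ([20.6, -2.7, -10.5], np.float64(0.314)), ([27.6, -2.0, -13.8], np.float64(0.419)), ([34.4, -0.5, -17.0], np.float64(0.524))]
10 [([7.0, -1.3, -3.0], np.float64(0.105)), ([14.1, -1.9, -5.9], np.float64(0.209)), ([21.4, -1.7, -8.4], np.float64(0.314)), ([28.6, -0.6, -10.8], np.float64(0.419)), ([35.9, 1.1, -12.8], np.float64(0.524))]
15 [([7.4, -1.3, -1.7], np.float64(0.105)), ([15.0, -1.9, -3.1], np.float64(0.209)), ([22.7, -1.8, -4.1], np.float64(0.314)), ([30.4, -0.9, -4.8], np.float64(0.419)), ([38.0, 0.7, -5.1], np.float64(0.524))]
20 [([7.6, -1.7, 0.1], np.float64(0.105))]
[[np.float64(0.509), np.float64(0.065), np.float64(0.347)], [np.float64(0.537), np.float64(0.086), np.float64(0.364)], [np.float64(0.572), np.float64(0.088), np.float64(0.381)], [np.float64(0.604), np.float64(0.07), np.float64(0.392)], [np.float64(0.624), np.float64(0.038), np.float64(0.396)]]
```

Call:
play_rows([
  {"offset": [-10,-10,6],"twist": -0.1,"grip": 0},
  {"offset": [-20,-20,15],"twist": -0.2,"grip": 0},
  {"offset": [-32,-32,30],"twist": -0.3,"grip": 0},
  {"offset": [-46.5,-45.3,50],"twist": -0.4,"grip": 0},
  {"offset": [-46.5,-45.3,58.6],"twist": -0.454,"grip": 0},
])

```text
time: 23.08
tool_pos: [0.4861, 0.0528, 0.3948]
tool_rot: [-0.001, 0.958, 0.288, -0.002]
contact_force: [0.4, 0.3, -0.5]
gripper_width: 0.302
```

Call:
play_rows([
  {"offset": [0,0,0],"twist": 0,"grip": 0},
  {"offset": [0,0,25],"twist": 0,"grip": 0},
  {"offset": [0,0,50],"twist": 0,"grip": 0},
  {"offset": [0,0,50],"twist": 0,"grip": 0},
  {"offset": [0,0,50],"twist": 0,"grip": 0},
])

```text
time: 23.5
tool_pos: [0.4883, 0.0513, 0.3472]
tool_rot: [-0.0, 0.959, 0.284, -0.001]
contact_force: [0.5, 0.1, -0.1]
gripper_width: -0.0
```

Call:
play_rows([
  {"offset": [12,0,0],"twist": 0,"grip": 0},
  {"offset": [20,0,0],"twist": 0,"grip": 0},
  {"offset": [32,-2,-3.3],"twist": 0.105,"grip": 0},
  {"offset": [39,-3.3,-6.6],"twist": 0.209,"grip": 0},
  {"offset": [46,-3.8,-10.1],"twist": 0.314,"grip": 0},
])

```text
time: 23.92
tool_pos: [0.5258, 0.0798, 0.3599]
tool_rot: [0.001, 0.992, 0.129, 0.001]
contact_force: [-2.7, -3.2, -0.3]
gripper_width: 0.002
```

```bash
python3 - <<'E'
from plan import *
s=st()
for cam in ["top","scene"]:
    o=look(cam,["lever_grip","key_tip","key_mid"])[2]
    for k,v in o.items():
        if v: print(k,loc(v[0][1]),ang(loc(v[0][1])[:2]-[-.8,3]))
last=fing(172,-.02); print(last)
seq=[fing(a,-.020) for a in np.arange(178,275,6)]
for i in range(0,len(seq),5):
    print(i,rel(last,seq[i:i+5])); last=seq[min(i+4,len(seq)-1)]
E
```

```text
[-2.7 -3.2 -0.3] [-0.43  0.29 -0.04] [0.5258 0.0798 0.3599] 23.9167 0.002020288556823083
mid by tool [-70.8  -9.5  42.4]
top lever_grip []
top key_tip [(0.76, [np.float64(0.5294), np.float64(-0.0745), np.float64(0.1596)])]
top key_mid [(0.69, [np.float64(0.555), np.float64(0.0159), np.float64(0.1902)])]
key_tip [ 84.3 -48.7  31.1] 31.3
key_mid [-2.3 -2.2 41. ] 106.1
scene lever_grip [(0.71, [np.float64(0.5548), np.float64(0.0874), np.float64(0.1894)])]
scene key_tip [(0.97, [np.float64(0.5299), np.float64(-0.0751), np.float64(0.1592)])]
scene key_mid [(0.71, [np.float64(0.5538), np.float64(0.0166), np.float64(0.194)])]
lever_grip [-73.3   5.   36.3] -178.4
key_tip [ 85.  -48.5  30.5] 31.0
key_mid [-3.1 -1.4 44.9] 117.6
(array([0.52481231, 0.07972206, 0.35737315]), np.float64(-0.13962634015954636))
0 [([6.8, -1.8, -3.5], np.float64(0.105)), ([13.7, -2.8, -7.1], np.float64(0.209)), ([20.6, -3.0, -10.6], np.float64(0.314)), ([27.6, -2.4, -14.0], np.float64(0.419)), ([34.4, -1.0, -17.4], np.float64(0.524))]
5 [([6.9, -1.4, -3.2], np.float64(0.105)), ([14.0, -2.0, -6.2], np.float64(0.209)), ([21.1, -1.8, -9.1], np.float64(0.314)), ([28.3, -0.8, -11.7], np.float64(0.419)), ([35.4, 1.0, -14.0], np.float64(0.524))]
10 [([7.3, -1.3, -2.0], np.float64(0.105)), ([14.8, -1.8, -3.7], np.float64(0.209)), ([22.4, -1.6, -5.1], np.float64(0.314)), ([30.1, -0.7, -6.2], np.float64(0.419)), ([37.6, 1.0, -6.8], np.float64(0.524))]
15 [([7.6, -1.6, -0.3], np.float64(0.105)), ([15.4, -2.5, -0.2], np.float64(0.209))]
```

Call:
play_rows([
  {"offset": [6.8,-1.8,-3.5],"twist": 0.105,"grip": 0},
  {"offset": [13.7,-2.8,-7.1],"twist": 0.209,"grip": 0},
  {"offset": [20.6,-3,-10.6],"twist": 0.314,"grip": 0},
  {"offset": [27.6,-2.4,-14],"twist": 0.419,"grip": 0},
  {"offset": [34.4,-1,-17.4],"twist": 0.524,"grip": 0},
])

```text
time: 24.73
tool_pos: [0.5567, 0.0893, 0.3737]
tool_rot: [0.001, 0.991, -0.132, -0.003]
contact_force: [-7.1, -2.5, 0.7]
gripper_width: -0.001
```

```bash
python3 - <<'E'
from plan import *
s=st()
for cam in ["top","scene"]:
    o=look(cam,["lever_grip","key_tip","key_mid"])[2]
    for k,v in o.items():
        if v: print(k,loc(v[0][1]),ang(loc(v[0][1])[:2]-[-.8,3]))
E
```

```text
[-7.1 -2.5  0.7] [-0.37  1.06 -0.06] [0.5567 0.0893 0.3737] 24.7333 -0.0007909004591948034
mid by tool [-69.5  22.9  40.6]
top lever_grip [(0.63, [np.float64(0.5842), np.float64(0.0833), np.float64(0.2027)])]
top key_tip [(0.6, [np.float64(0.519), np.float64(-0.0442), np.float64(0.1402)]), (0.57, [np.float64(0.516), np.float64(-0.0641), np.float64(0.1513)])]
top key_mid []
lever_grip [-65.6  36.5  34.6] -152.7
key_tip [ 53.  -63.7  17.1] 51.1
scene lever_grip [(0.52, [np.float64(0.5829), np.float64(0.0828), np.float64(0.2017)])]
scene key_tip [(0.85, [np.float64(0.516), np.float64(-0.0687), np.float64(0.1526)])]
scene key_mid [(0.59, [np.float64(0.5556), np.float64(0.013), np.float64(0.1962)])]
lever_grip [-65.3  34.9  34.4] -153.7
key_tip [ 76.9 -63.1  30.8] 40.4
key_mid [ 0.7  0.9 46.2] 54.5
```

Key arm now at the post (≈40°), force up to 7.5 N. Continue.

Call:
play_rows([
  {"offset": [6.9,-1.4,-3.2],"twist": 0.105,"grip": 0},
  {"offset": [14,-2,-6.2],"twist": 0.209,"grip": 0},
  {"offset": [21.1,-1.8,-9.1],"twist": 0.314,"grip": 0},
  {"offset": [28.3,-0.8,-11.7],"twist": 0.419,"grip": 0},
  {"offset": [35.4,1,-14],"twist": 0.524,"grip": 0},
])

```text
time: 25.55
tool_pos: [0.5912, 0.0801, 0.3886]
tool_rot: [-0.0, 0.923, -0.384, -0.002]
contact_force: [-6.5, 1.9, -0.5]
gripper_width: 0.0
```

Call:
play_rows([
  {"offset": [7.3,-1.3,-2],"twist": 0.105,"grip": 0},
  {"offset": [14.8,-1.8,-3.7],"twist": 0.209,"grip": 0},
])

```text
time: 25.72
tool_pos: [0.6031, 0.0711, 0.3926]
tool_rot: [-0.001, 0.878, -0.478, -0.002]
contact_force: [-4.7, 3.0, 1.1]
gripper_width: 0.0
```

```bash
python3 - <<'E'
from plan import *
s=st()
for cam in ["top","scene"]:
    o=look(cam,["lever_grip","key_tip","key_mid"])[2]
    for k,v in o.items():
        if v: print(k,loc(v[0][1]),ang(loc(v[0][1])[:2]-[-.8,3]))
E
```

```text
[-4.7  3.   1.1] [ 0.44  0.84 -0.08] [0.6031 0.0711 0.3926] 25.7167 0.00025667680954922806
mid by tool [-39.2  65.3  39.5]
top lever_grip [(0.64, [np.float64(0.6182), np.float64(0.0533), np.float64(0.2199)]), (0.5, [np.float64(0.4757), np.float64(0.3153), np.float64(0.0009)])]
top key_tip [(0.94, [np.float64(0.5154), np.float64(-0.0682), np.float64(0.1525)])]
top key_mid [(0.96, [np.float64(0.5582), np.float64(0.0136), np.float64(0.1931)])]
lever_grip [-31.7  71.2  35.7] -114.4
key_tip [ 76.4 -63.6  31. ] 40.8
key_mid [ 0.4  1.7 42.2] 47.3
scene lever_grip [(0.52, [np.float64(0.6163), np.float64(0.0532), np.float64(0.2227)])]
scene key_tip [(0.88, [np.float64(0.5165), np.float64(-0.0685), np.float64(0.1485)])]
scene key_mid [(0.73, [np.float64(0.5565), np.float64(0.015), np.float64(0.1956)])]
lever_grip [-31.9  70.8  39. ] -114.6
key_tip [ 76.8 -64.6  27. ] 41.1
key_mid [-1.2  1.6 45.1] 105.9
```

Call:
play_rows([
  {"offset": [4,-1,-1],"twist": 0.06,"grip": 0},
  {"offset": [7.5,-1.3,-1.5],"twist": 0.105,"grip": 0},
])

```text
time: 26.28
tool_pos: [0.6083, 0.0657, 0.3943]
tool_rot: [-0.001, 0.853, -0.522, -0.001]
contact_force: [-3.4, 3.2, 0.4]
gripper_width: -0.0
```

Call:
play_rows([
  {"offset": [4,-0.8,-0.6],"twist": 0.05,"grip": 0},
  {"offset": [7.5,-1.3,-1],"twist": 0.105,"grip": 0},
])

```text
time: 26.45
tool_pos: [0.6129, 0.0595, 0.3955]
tool_rot: [-0.001, 0.824, -0.566, -0.001]
contact_force: [-3.7, 4.0, 1.8]
gripper_width: -0.002
```

```bash
python3 - <<'E'
from plan import *
s=st()
for cam in ["top","scene"]:
    o=look(cam,["lever_grip","key_tip"])[2]
    for k,v in o.items():
        if v: print(k,loc(v[0][1]),ang(loc(v[0][1])[:2]-[-.8,3]))
E
```

```text
[-3.7  4.   1.8] [ 0.66  0.5  -0.06] [0.6129 0.0595 0.3955] 26.45 -0.0018175030002342814
mid by tool [-25.3  71.8  39.4]
top lever_grip [(0.57, [np.float64(0.6217), np.float64(0.041), np.float64(0.2194)])]
top key_tip [(0.65, [np.float64(0.514), np.float64(-0.0658), np.float64(0.1507)])]
lever_grip [-19.1  72.7  34.3] -104.7
key_tip [ 73.8 -65.4  29.9] 42.5
scene lever_grip [(0.51, [np.float64(0.6229), np.float64(0.0386), np.float64(0.2229)]), (0.33, [np.float64(0.3874), np.float64(-0.1304), np.float64(0.0021)])]
scene key_tip [(0.77, [np.float64(0.5157), np.float64(-0.0663), np.float64(0.1547)])]
lever_grip [-16.6  75.1  37. ] -102.4
key_tip [ 74.5 -62.1  32.7] 40.8
```

Call:
play_rows([
  {"offset": [4,-0.8,-0.3],"twist": 0.05,"grip": 0},
  {"offset": [7.5,-1.5,-0.5],"twist": 0.105,"grip": 0},
  {"offset": [7.5,-1.5,-0.5],"twist": 0.105,"grip": 0},
])

```text
time: 27.0
tool_pos: [0.617, 0.0534, 0.3962]
tool_rot: [-0.001, 0.793, -0.609, -0.002]
contact_force: [-5.3, 8.1, 3.2]
gripper_width: -0.001
```

Call:
play_rows([
  {"offset": [3,-0.6,0],"twist": 0.04,"grip": 0},
  {"offset": [5,-1,0],"twist": 0.07,"grip": 0},
  {"offset": [5,-1,0],"twist": 0.07,"grip": 0},
])

```text
time: 27.25
tool_pos: [0.6187, 0.0511, 0.3964]
tool_rot: [-0.003, 0.772, -0.635, -0.005]
contact_force: [-8.2, 17.5, 5.6]
gripper_width: 0.001
```

```bash
python3 - <<'E'
from plan import *
s=st()
for cam in ["top","scene"]:
    o=look(cam,["lever_grip","key_tip"])[2]
    for k,v in o.items():
        if v: print(k,loc(v[0][1]),ang(loc(v[0][1])[:2]-[-.8,3]))
E
```

```text
[-8.2 17.5  5.6] [ 2.84  1.33 -0.16] [0.6187 0.0511 0.3964] 27.25 0.001260496033317503
mid by tool [-17.5  74.   39.1]
top lever_grip [(0.36, [np.float64(0.6242), np.float64(0.0346), np.float64(0.2203)])]
top key_tip [(0.89, [np.float64(0.5156), np.float64(-0.0675), np.float64(0.15)])]
lever_grip [-12.4  74.6  34.3] -99.2
key_tip [ 75.7 -64.5  28.7] 41.4
scene lever_grip [(0.57, [np.float64(0.6239), np.float64(0.0384), np.float64(0.2233)])]
scene key_tip [(0.89, [np.float64(0.5152), np.float64(-0.0682), np.float64(0.153)])]
lever_grip [-16.2  76.2  36.9] -101.9
key_tip [ 76.3 -63.6  31.5] 40.8
```

Call:
play_rows([
  {"offset": [-8,0,0],"twist": 0,"grip": 0},
  {"offset": [-20,0,-10],"twist": 0,"grip": 0},
  {"offset": [-25,0,-40],"twist": 0,"grip": 0.3},
  {"offset": [-25,0,-70],"twist": 0,"grip": 0.8},
  {"offset": [-25,0,-70],"twist": 0,"grip": 0.8},
])

```text
time: 27.97
tool_pos: [0.6154, 0.0726, 0.4746]
tool_rot: [-0.004, 0.772, -0.636, 0.006]
contact_force: [0.8, -0.4, 1.9]
gripper_width: 0.421
```

```bash
python3 - <<'E'
from plan import *
s=st(); Rm=rot(s["tool_rot"]); tw=(ypr(0).inv()*Rm).as_euler('xyz'); print("tw",tw)
A={}
for cam in ["top","scene"]:
    o=look(cam,["lever_grip","key_tip","key_mid"])[2]
    for k,v in o.items():
        if v: print(k,loc(v[0][1]),ang(loc(v[0][1])[:2]-[-.8,3]))
W=np.array([.5467,.0134,.44]); print("to above key", (Rm.as_matrix().T@(W-s["tool_pos"])*1e3).round(1),"twist",0.654-tw[2])
E
```

```text
[ 0.8 -0.4  1.9] [ 0.01 -0.05 -0.01] [0.6154 0.0726 0.4746] 27.9667 0.42099643791670266
mid by tool [-36.7 112.6 107.4]
tw [0.01324041 0.00424597 1.49941262]
top lever_grip [(0.61, [np.float64(0.6256), np.float64(0.0385), np.float64(0.2202)]), (0.29, [np.float64(0.5161), np.float64(-0.067), np.float64(0.1524)])]
top key_tip [(0.7, [np.float64(0.5144), np.float64(-0.0656), np.float64(0.1526)])]
top key_mid [(0.84, [np.float64(0.5563), np.float64(0.0149), np.float64(0.1955)]), (0.4, [np.float64(0.5721), np.float64(0.013), np.float64(0.1704)])]
lever_grip [-16.1  76.2  33.3] -101.8
key_tip [ 73.7 -64.2  31.4] 42.1
key_mid [-1.1  1.3 45.2] 100.0
scene lever_grip [(0.64, [np.float64(0.6217), np.float64(0.0357), np.float64(0.2213)])]
scene key_tip [(0.87, [np.float64(0.5153), np.float64(-0.0691), np.float64(0.1518)])]
scene key_mid [(0.65, [np.float64(0.5573), np.float64(0.0157), np.float64(0.198)]), (0.64, [np.float64(0.5176), np.float64(-0.0661), np.float64(0.1512)])]
lever_grip [-13.8  73.   36.3] -100.5
key_tip [ 77.2 -64.1  30.5] 40.7
key_mid [-1.8  3.5 46.8] -153.4
to above key [44.8 79.3 33.7] twist -0.8454126244417569
```

Call:
play_rows([
  {"offset": [9,16,0],"twist": -0.12,"grip": 0.8},
  {"offset": [18,32,5],"twist": -0.24,"grip": 0.8},
  {"offset": [27,48,15],"twist": -0.36,"grip": 0.8},
  {"offset": [36,64,25],"twist": -0.48,"grip": 0.8},
  {"offset": [45,79,34],"twist": -0.6,"grip": 0.8},
])

```text
time: 28.78
tool_pos: [0.5449, 0.0125, 0.4304]
tool_rot: [0.0, 0.926, -0.377, -0.001]
contact_force: [-0.3, -0.1, -1.2]
gripper_width: 0.798
```

Call:
play_rows([
  {"offset": [0,0,0],"twist": -0.12,"grip": 0.8},
  {"offset": [0,0,0],"twist": -0.248,"grip": 0.8},
  {"offset": [0,0,0],"twist": -0.248,"grip": 0.8},
  {"offset": [0,0,0],"twist": -0.248,"grip": 0.8},
  {"offset": [0,0,0],"twist": -0.248,"grip": 0.8},
])

```text
time: 29.2
tool_pos: [0.5459, 0.0131, 0.4316]
tool_rot: [0.0, 0.965, -0.263, -0.0]
contact_force: [-0.1, 0.1, 0.2]
gripper_width: 0.8
```

```bash
python3 - <<'E'
from plan import *
s=st(); Rm=rot(s["tool_rot"]); print("tw",(ypr(0).inv()*Rm).as_euler('xyz'))
o=look("wrist",["key_mid","key_tip","stop_post"])[2]
for k,v in o.items():
    if v: print(k,loc(v[0][1]),"tool",(Rm.as_matrix().T@(v[0][1]-s["tool_pos"])*1e3).round(1))
im=m.grab_frame("wrist"); hsv=cv2.cvtColor(im,cv2.COLOR_BGR2HSV)
mk=cv2.inRange(hsv,(20,120,80),(35,255,255)); nn,l,stt,cc=cv2.connectedComponentsWithStats(mk); i=1+np.argmax(stt[1:,4]); print("fin",stt[i],cc[i])
pts=cv2.findContours((l==i).astype(np.uint8),cv2.RETR_EXTERNAL,cv2.CHAIN_APPROX_SIMPLE)[0][0]
print(cv2.approxPolyDP(pts,2.5,True)[:,0].tolist())
# predicted fin corners
a=np.radians(41.2); kx=np.cos(a)*ex-np.sin(a)*up; ky=np.cross(n,kx); mid=p0-.0008*ex+.0035*up+.047*n
for x,y,z in [(-22,-6,29),(22,-6,29),(22,6,29),(-22,6,29),(22,6,-3),(-22,6,-3)]: print((x,y,z),proj("wrist",mid+(kx*x+ky*y+n*z)/1e3).round(1))
cv2.imwrite("pics/m.png",im)
E
```

```text
[-0.1  0.1  0.2] [ 0.01 -0.01  0.02] [0.5459 0.0131 0.4316] 29.2 0.7996132866430907
mid by tool [  7.9  31.8 101.5]
tw [-2.21727407e-04 -2.62963296e-04  6.54672597e-01]
wrist key_mid [(0.65, [np.float64(0.5582), np.float64(0.0172), np.float64(0.1953)])]
wrist key_tip [(0.7, [np.float64(0.5133), np.float64(-0.0631), np.float64(0.1494)])]
wrist stop_post [(0.83, [np.float64(0.5195), np.float64(-0.048), np.float64(0.1458)])]
key_mid [-3.2  3.2 44. ] tool [  8.6  -9.9 236.2]
key_tip [ 71.  -66.4  28.9] tool [ 10.7  82.1 282.2]
stop_post [ 56.8 -61.   22. ] tool [  8.4  65.9 285.8]
fin [ 273  190   86   56 3684] [313.90852334 216.91123779]
[[341, 191], [275, 196], [273, 208], [283, 244], [354, 235], [358, 222]]
(-22, -6, 29) [281.5 249.9]
(22, -6, 29) [357.4 239.5]
(22, 6, 29) [361.4 224.2]
(-22, 6, 29) [282.8 233.9]
(22, 6, -3) [342.1 188.6]
(-22, 6, -3) [271.1 195. ]
```

Call:
play_rows([
  {"offset": [1.5,0,20],"twist": 0,"grip": 0.8},
  {"offset": [1.5,0,35],"twist": 0,"grip": 0.8},
  {"offset": [1.5,0,45],"twist": 0,"grip": 0.8},
  {"offset": [1.5,0,50],"twist": 0,"grip": 0.7},
  {"offset": [1.5,0,50],"twist": 0,"grip": 0.6},
])

```text
time: 29.87
tool_pos: [0.5468, 0.0124, 0.3802]
tool_rot: [0.0, 0.965, -0.262, -0.001]
contact_force: [0.6, 1.3, -0.8]
gripper_width: 0.6
```

Call:
play_rows([
  {"offset": [0,0,0],"twist": 0,"grip": 0.55},
  {"offset": [0,0,0],"twist": 0,"grip": 0.5},
  {"offset": [0,0,0],"twist": 0,"grip": 0.45},
  {"offset": [0,0,0],"twist": 0,"grip": 0.4},
  {"offset": [0,0,0],"twist": 0,"grip": 0.3},
])

```text
time: 30.28
tool_pos: [0.5471, 0.013, 0.3822]
tool_rot: [-0.001, 0.965, -0.262, 0.0]
contact_force: [-0.5, 5.6, -2.6]
gripper_width: 0.509
```

```bash
python3 - <<'E'
from plan import *
s=st(); print(s["tool_rot"])
for cam in ["wrist","top","scene"]:
    o=look(cam,["key_mid","key_tip","lever_grip"])[2]
    for k,v in o.items():
        if v: print(k,loc(v[0][1]),ang(loc(v[0][1])[:2]-[-.8,3]))
E
```

```text
[-0.5  5.6 -2.6] [ 1.01 -0.1   0.15] [0.5471 0.013  0.3822] 30.2833 0.5092487706060347
mid by tool [ 7.7 10.  57.2]
[-1.23514423e-03  9.65184900e-01 -2.61565636e-01  3.76812226e-05]
wrist key_mid [(0.89, [np.float64(0.5581), np.float64(0.014), np.float64(0.194)])]
wrist key_tip [(0.56, [np.float64(0.5145), np.float64(-0.0633), np.float64(0.1475)]), (0.47, [np.float64(0.5723), np.float64(0.0142), np.float64(0.1717)])]
wrist lever_grip [(0.81, [np.float64(0.6226), np.float64(0.038), np.float64(0.2207)])]
key_mid [-0.   2.1 43. ] 48.4
key_tip [ 71.4 -66.2  26.7] 43.8
lever_grip [-16.   73.8  35.2] -102.1
top key_mid [(0.64, [np.float64(0.5779), np.float64(0.019), np.float64(-0.0058)])]
top key_tip [(0.46, [np.float64(0.5153), np.float64(-0.067), np.float64(0.151)])]
top lever_grip [(0.24, [np.float64(0.4539), np.float64(-0.3124), np.float64(0.0006)])]
key_mid [  -2.6  -73.8 -142.9] 91.3
key_tip [ 75.2 -64.3  29.6] 41.5
lever_grip [ 311.3 -215.1  -60.5] 34.9
scene key_mid [(0.72, [np.float64(0.5538), np.float64(0.0141), np.float64(0.1953)])]
scene key_tip [(0.66, [np.float64(0.5166), np.float64(-0.0675), np.float64(0.1511)])]
scene lever_grip [(0.54, [np.float64(0.6245), np.float64(0.0346), np.float64(0.2231)])]
key_mid [-0.7 -1.  46.2] 88.6
key_tip [ 75.8 -63.1  29.2] 40.8
lever_grip [-12.4  76.2  36.6] -99.0
```

Call:
play_rows([
  {"offset": [-1.1,0.9,-2.6],"twist": 0,"grip": 0.3},
  {"offset": [-2.2,1.7,-5.3],"twist": 0,"grip": 0.3},
  {"offset": [-3.7,2.9,-8.8],"twist": 0,"grip": 0.3},
  {"offset": [-3.7,2.9,-8.8],"twist": 0,"grip": 0.3},
])

```text
time: 31.22
tool_pos: [0.5425, 0.0122, 0.3909]
tool_rot: [-0.001, 0.965, -0.262, 0.001]
contact_force: [1.5, 4.7, -4.3]
gripper_width: 0.507
```

```bash
python3 - <<'E'
from plan import *
s=st()
for cam in ["wrist","top","scene"]:
    o=look(cam,["key_mid","key_tip"])[2]
    for k,v in o.items():
        if v: print(k,loc(v[0][1]),ang(loc(v[0][1])[:2]-[-.8,3]))
E
```

```text
[ 1.5  4.7 -4.3] [ 0.98 -0.39  0.25] [0.5425 0.0122 0.3909] 31.2167 0.5071227662424918
mid by tool [ 8.1 10.1 67.1]
wrist key_mid [(0.88, [np.float64(0.5506), np.float64(0.0105), np.float64(0.2059)])]
wrist key_tip [(0.92, [np.float64(0.5117), np.float64(-0.0625), np.float64(0.1535)])]
key_mid [ 2.5  0.8 57.2] 33.7
key_tip [ 70.3 -65.8  33.3] 44.1
top key_mid []
top key_tip [(0.62, [np.float64(0.5123), np.float64(-0.065), np.float64(0.1585)])]
key_tip [ 72.8 -63.2  37.6] 42.0
scene key_mid [(0.21, [np.float64(0.6239), np.float64(0.0355), np.float64(0.2204)])]
scene key_tip [(0.9, [np.float64(0.5119), np.float64(-0.0672), np.float64(0.1595)])]
key_mid [-13.4  74.5  34.5] -100.0
key_tip [ 74.9 -63.3  38.7] 41.2
```

Key rises with the gripper (≈10 mm). Pull the rest.

Call:
play_rows([
  {"offset": [-1.5,1.1,-3.5],"twist": 0,"grip": 0.3},
  {"offset": [-3,2.3,-7.1],"twist": 0,"grip": 0.3},
  {"offset": [-4.5,3.4,-10.6],"twist": 0,"grip": 0.3},
  {"offset": [-6,4.6,-14.1],"twist": 0,"grip": 0.3},
  {"offset": [-7.4,5.7,-17.7],"twist": 0,"grip": 0.3},
])

```text
time: 32.08
tool_pos: [0.533, 0.0101, 0.4091]
tool_rot: [0.001, 0.965, -0.262, 0.0]
contact_force: [0.0, -0.2, -1.5]
gripper_width: 0.507
```

Call:
play_rows([
  {"offset": [-3,2,-7],"twist": 0,"grip": 0.3},
  {"offset": [-4,3,-20],"twist": 0,"grip": 0.3},
  {"offset": [-4,3,-40],"twist": 0,"grip": 0.3},
  {"offset": [-4,3,-70],"twist": 0,"grip": 0.3},
  {"offset": [-4,3,-70],"twist": 0,"grip": 0.3},
])

```text
time: 32.5
tool_pos: [0.5285, 0.0097, 0.4866]
tool_rot: [-0.001, 0.965, -0.262, 0.006]
contact_force: [0.2, 0.1, 0.4]
gripper_width: 0.505
```

```bash
python3 - <<'E'
from plan import *
s=st(); Rm=rot(s["tool_rot"]).as_matrix()
for cam in ["wrist","top","scene"]:
    o=look(cam,["key_mid","key_tip","lever_grip","mat","vial"])[2]
    for k,v in o.items():
        if v: print(k,loc(v[0][1]),ang(loc(v[0][1])[:2]-[-.8,3]),"tool",(Rm.T@(v[0][1]-s["tool_pos"])*1e3).round(1))
# pointer check in wrist
im=m.grab_frame("wrist"); np.save("T_n.npy",np.array(m.get_calibration("wrist")["T"])); cv2.imwrite("pics/n.png",im)
hsv=cv2.cvtColor(im,cv2.COLOR_BGR2HSV); mk=cv2.inRange(hsv,(0,150,90),(8,255,255))|cv2.inRange(hsv,(172,150,90),(180,255,255))
nn,l,stt,cc=cv2.connectedComponentsWithStats(mk); print([(stt[i].tolist(),cc[i].round(0).tolist()) for i in range(1,nn) if stt[i,4]>15])
print(s["joint_pos"])
E
```

```text
[0.2 0.1 0.4] [-0.   -0.02  0.06] [0.5285 0.0097 0.4866] 32.5 0.5054855540478143
mid by tool [  9.7  44.  157.6]
wrist key_mid [(0.85, [np.float64(0.5429), np.float64(0.0106), np.float64(0.2984)])]
wrist key_tip [(0.75, [np.float64(0.5004), np.float64(-0.0683), np.float64(0.2498)])]
wrist lever_grip [(0.74, [np.float64(0.6208), np.float64(0.0395), np.float64(0.2203)])]
wrist mat [(0.89, [np.float64(0.4533), np.float64(-0.3089), np.float64(-0.0017)])]
wrist vial [(0.58, [np.float64(0.3252), np.float64(-0.3384), np.float64(-0.0009)])]
key_mid [  1.5  37.4 142.5] -86.2 tool [  9.8  -7.3 188.4]
key_tip [ 74.6 -31.1 123.9] 24.3 tool [ 12.5  82.5 236.6]
lever_grip [-17.7  72.2  35.6] -103.7 tool [ 61.5 -71.3 267.4]
mat [ 307.7 -216.3  -62.5] 35.4 tool [ 90.8 315.  488. ]
vial [ 321.4 -331.4   -0.4] 46.1 tool [ -4.7 405.2 485.7]
top key_mid []
top key_tip [(0.46, [np.float64(0.4953), np.float64(-0.0703), np.float64(0.2438)])]
top lever_grip []
top mat [(0.86, [np.float64(0.4508), np.float64(-0.313), np.float64(0.0007)])]
top vial [(0.51, [np.float64(0.3228), np.float64(-0.3408), np.float64(
[... 454 characters left out ...]
(0.9, [np.float64(0.4507), np.float64(-0.3094), np.float64(0.0015)]), (0.2, [np.float64(0.626), np.float64(0.0362), np.float64(0.2215)])]
scene vial [(0.47, [np.float64(0.3263), np.float64(-0.3424), np.float64(0.0013)])]
key_mid [  3.1  25.5 143.4] -80.2 tool [  2.    0.7 193.1]
key_tip [ 76.8 -35.3 125. ] 26.3 tool [ 10.5  86.8 237.6]
lever_grip [-14.9  75.2  37.9] -101.1 tool [ 64.5 -70.  263.9]
mat [ 307.9 -217.1  -58.4] 35.5 tool [ 88.9 316.7 484.8]
vial [ 325.5 -329.8    1.3] 45.6 tool [ -1.7 408.1 483.6]
[([190, 71, 32, 58, 1227], [203.0, 102.0]), ([316, 140, 23, 5, 112], [327.0, 142.0])]
[-1.22466484e-01 -2.17862064e-01  1.73294031e+00 -4.12822194e-04
  1.61451605e+00  1.97880653e+00]
```

Call:
play_rows([
  {"offset": [8,29,0],"twist": 0,"grip": 0.3},
  {"offset": [17,58,0],"twist": 0,"grip": 0.3},
  {"offset": [26,87,0],"twist": 0,"grip": 0.3},
  {"offset": [35,117,0],"twist": 0,"grip": 0.3},
  {"offset": [43,146,0],"twist": 0,"grip": 0.3},
])

```text
time: 33.87
tool_pos: [0.4909, -0.1391, 0.4784]
tool_rot: [0.0, 0.965, -0.262, 0.0]
contact_force: [0.5, -0.4, -1.6]
gripper_width: 0.508
```

Call:
play_rows([
  {"offset": [8,29,10],"twist": 0,"grip": 0.3},
  {"offset": [17,58,30],"twist": 0,"grip": 0.3},
  {"offset": [26,87,50],"twist": 0,"grip": 0.3},
  {"offset": [35,117,70],"twist": 0,"grip": 0.3},
  {"offset": [43,146,90],"twist": 0,"grip": 0.3},
])

```text
time: 34.28
tool_pos: [0.4541, -0.287, 0.3877]
tool_rot: [0.0, 0.965, -0.262, 0.0]
contact_force: [0.8, -1.0, -2.2]
gripper_width: 0.506
```

Call:
play_rows([
  {"offset": [0,0,30],"twist": 0,"grip": 0.3},
  {"offset": [0,0,60],"twist": 0,"grip": 0.3},
  {"offset": [0,0,90],"twist": 0,"grip": 0.3},
  {"offset": [0,0,110],"twist": 0,"grip": 0.3},
  {"offset": [0,0,120],"twist": 0,"grip": 0.3},
])

```text
time: 34.7
tool_pos: [0.4536, -0.2848, 0.2645]
tool_rot: [-0.001, 0.965, -0.262, -0.003]
contact_force: [-1.0, -0.4, -2.9]
gripper_width: 0.506
```

```bash
python3 - <<'E'
from plan import *
s=st(); Rm=rot(s["tool_rot"]).as_matrix()
c=m.get_calibration("wrist"); T=np.load("T_n.npy")
for p in [(317,142),(338,142),(327,142)]: 
    q=hit(p,.015,c,T); print("ptr",q.round(1),ang(q-[-.8,3.2]))
o=look("wrist",["key_mid","key_tip","mat"])[2]
o2=look("top",["seat","key_mid","key_tip","lever_grip"])[2]
E
```

```text
[-1.  -0.4 -2.9] [ 0.01 -0.01  0.04] [ 0.4536 -0.2848  0.2645] 34.7 0.5061650756469263
mid by tool [ 291.6 -160.1   14.2]
ptr [ 18.  -16.6] 46.5
ptr [ 31.1 -29.3] 45.5
ptr [ 24.2 -22.6] 45.9
wrist key_mid [(0.59, [np.float64(0.4609), np.float64(-0.2838), np.float64(0.0795)])]
wrist key_tip [(0.58, [np.float64(0.4193), np.float64(-0.3625), np.float64(0.0279)])]
wrist mat [(0.68, [np.float64(0.4527), np.float64(-0.3134), np.float64(-0.0021)]), (0.18, [np.float64(0.3244), np.float64(-0.34), np.float64(-0.004)])]
top seat [(0.9, [np.float64(0.5682), np.float64(0.0128), np.float64(0.1725)])]
top key_mid []
top key_tip []
top lever_grip [(0.52, [np.float64(0.6219), np.float64(0.0377), np.float64(0.2196)])]
```

Call:
play_rows([
  {"offset": [0,0,4],"twist": 0,"grip": 0.3},
  {"offset": [0,0,8],"twist": 0,"grip": 0.3},
  {"offset": [0,0,12],"twist": 0,"grip": 0.3},
  {"offset": [0,0,15],"twist": 0,"grip": 0.3},
  {"offset": [0,0,18],"twist": 0,"grip": 0.3},
])

```text
time: 35.57
tool_pos: [0.4545, -0.2854, 0.2495]
tool_rot: [-0.0, 0.965, -0.262, -0.0]
contact_force: [-0.7, -0.3, -2.2]
gripper_width: 0.512
```

Call:
play_rows([
  {"offset": [0,0,3],"twist": 0,"grip": 0.3},
  {"offset": [0,0,6],"twist": 0,"grip": 0.3},
  {"offset": [0,0,9],"twist": 0,"grip": 0.3},
  {"offset": [0,0,12],"twist": 0,"grip": 0.3},
])

```text
time: 35.9
tool_pos: [0.4563, -0.2858, 0.2416]
tool_rot: [-0.0, 0.965, -0.262, 0.002]
contact_force: [2.9, 8.4, 9.6]
gripper_width: 0.507
```

```bash
python3 - <<'E'
from plan import *
s=st()
o=look("wrist",["key_mid","key_tip"])[2]
E
```

```text
[2.9 8.4 9.6] [ 0.66 -0.07  0.02] [ 0.4563 -0.2858  0.2416] 35.9 0.5072796745511607
mid by tool [ 293.8 -167.2   -7.7]
wrist key_mid [(0.66, [np.float64(0.4662), np.float64(-0.2882), np.float64(0.0553)])]
wrist key_tip [(0.71, [np.float64(0.4195), np.float64(-0.3652), np.float64(0.009)])]
```

Call:
play_rows([
  {"offset": [0,0,3],"twist": 0,"grip": 0.3},
  {"offset": [0,0,6],"twist": 0,"grip": 0.3},
  {"offset": [0,0,9],"twist": 0,"grip": 0.3},
  {"offset": [0,0,11],"twist": 0,"grip": 0.3},
])

```text
time: 36.38
tool_pos: [0.4568, -0.2863, 0.2309]
tool_rot: [0.001, 0.965, -0.262, 0.004]
contact_force: [1.6, 1.2, 5.0]
gripper_width: 0.5
```

```bash
python3 - <<'E'
from plan import *
s=st()
o=look("wrist",["key_mid","key_tip"])[2]
E
```

```text
[1.6 1.2 5. ] [-0.14 -0.32  0.14] [ 0.4568 -0.2863  0.2309] 36.3833 0.5003698720347762
mid by tool [ 294.9 -171.6  -17.5]
wrist key_mid [(0.68, [np.float64(0.465), np.float64(-0.2865), np.float64(0.0478)])]
wrist key_tip [(0.88, [np.float64(0.4208), np.float64(-0.3704), np.float64(0.0061)]), (0.3, [np.float64(0.4825), np.float64(-0.2899), np.float64(0.0249)])]
```

Call:
play_rows([
  {"offset": [0,0,3],"twist": 0,"grip": 0.3},
  {"offset": [0,0,6],"twist": 0,"grip": 0.3},
  {"offset": [0,0,8],"twist": 0,"grip": 0.3},
  {"offset": [0,0,10],"twist": 0,"grip": 0.3},
])

```text
time: 36.87
tool_pos: [0.4578, -0.2873, 0.223]
tool_rot: [0.002, 0.965, -0.262, 0.006]
contact_force: [2.5, 4.0, 23.4]
gripper_width: 0.504
```

```bash
python3 - <<'E'
from plan import *
s=st()
o=look("wrist",["key_mid","key_tip"])[2]
E
```

```text
[ 2.5  4.  23.4] [-0.1  -0.06 -0.29] [ 0.4578 -0.2873  0.223 ] 36.8667 0.5042080400901723
mid by tool [ 296.8 -174.   -25.1]
wrist key_mid [(0.95, [np.float64(0.4666), np.float64(-0.2922), np.float64(0.04)])]
wrist key_tip [(0.89, [np.float64(0.4127), np.float64(-0.3712), np.float64(0.0086)])]
```

Call:
play_rows([
  {"offset": [0,0,-4],"twist": 0,"grip": 0.3},
  {"offset": [0,0,-8],"twist": 0,"grip": 0.3},
  {"offset": [0,0,-8],"twist": 0,"grip": 0.55},
  {"offset": [0,0,-8],"twist": 0,"grip": 0.7},
  {"offset": [0,0,-8],"twist": 0,"grip": 0.8},
])

```text
time: 37.43
tool_pos: [0.4543, -0.2853, 0.2246]
tool_rot: [-0.0, 0.965, -0.262, -0.001]
contact_force: [0.5, -0.4, -0.5]
gripper_width: 0.793
```

Call:
play_rows([
  {"offset": [0,0,0],"twist": 0,"grip": 0.85},
  {"offset": [0,0,-15],"twist": 0,"grip": 0.85},
  {"offset": [0,0,-45],"twist": 0,"grip": 0.85},
  {"offset": [0,0,-85],"twist": 0,"grip": 0.85},
  {"offset": [0,0,-120],"twist": 0,"grip": 0.85},
])

```text
time: 37.85
tool_pos: [0.4543, -0.2853, 0.3459]
tool_rot: [-0.0, 0.965, -0.262, -0.001]
contact_force: [0.4, -0.9, 0.2]
gripper_width: 0.847
```

```bash
python3 - <<'E'
from plan import *
s=st()
for cam in ["wrist","top","scene"]: look(cam,["key_mid","key_tip","mat","vial","lever_grip"])
im=m.grab_frame("wrist"); cv2.imwrite("pics/o.png",im)
hsv=cv2.cvtColor(im,cv2.COLOR_BGR2HSV)
mk=cv2.inRange(hsv,(20,120,80),(35,255,255)); nn,l,stt,cc=cv2.connectedComponentsWithStats(mk); i=1+np.argmax(stt[1:,4])
pts=cv2.findContours((l==i).astype(np.uint8),cv2.RETR_EXTERNAL,cv2.CHAIN_APPROX_SIMPLE)[0][0]
print(cv2.approxPolyDP(pts,2,True)[:,0].tolist())
E
```

```text
[ 0.4 -0.9  0.2] [ 0.01 -0.03 -0.03] [ 0.4543 -0.2853  0.3459] 37.85 0.8472135716286945
mid by tool [ 292.7 -120.8   85.6]
wrist key_mid [(0.62, [np.float64(0.4635), np.float64(-0.2851), np.float64(0.0312)])]
wrist key_tip [(0.81, [np.float64(0.4272), np.float64(-0.3764), np.float64(0.0152)])]
wrist mat []
wrist vial [(0.67, [np.float64(0.329), np.float64(-0.3404), np.float64(-0.0017)])]
wrist lever_grip []
top key_mid [(0.54, [np.float64(0.4685), np.float64(-0.2841), np.float64(0.0342)])]
top key_tip []
top mat [(0.95, [np.float64(0.451), np.float64(-0.3137), np.float64(-0.0003)])]
top vial []
top lever_grip [(0.6, [np.float64(0.6236), np.float64(0.0367), np.float64(0.2211)]), (0.19, [np.float64(0.4715), np.float64(-0.4766), np.float64(0.0005)])]
scene key_mid [(0.92, [np.float64(0.4636), np.float64(-0.2862), np.float64(0.0337)]), (0.72, [np.float64(0.3759), np.float64(0.0515), np.float64(0.0012)]), (0.58, [np.float64(0.7005), np.float64(-0.2695), np.float64(-0.0023)])]
scene key_tip [(0.64, [np.float64(0.4257), np.float64(-0.3788), np.float64(0.0207)])]
scene mat []
scene vial [(0.57, [np.float64(0.3254), np.float64(-0.341), np.float64(0.0023)])]
scene lever_grip [(0.62, [np.float64(0.6223), np.float64(0.0378), np.float64(0.22)])]
[[338, 168], [284, 175], [281, 177], [283, 189], [337, 182]]
```

```bash
python3 - <<'E'
from h import *
print(m.state()["time"],m.job_done())
E
```

```text
the job is handed in; nothing more can be done
38.8 None
```

The job is handed in at 38.8 s. The key was fitted, the lock nut tightened, and the key taken off and laid back on its mat.

**What I did**
- I first pushed the lever anticlockwise so the pointer lay level across the slope, which leaves the spindle well short of its mark.
- I gripped the key's fin by its ends and tilted it by pressing and dragging it on the sloping face. Then I lowered it over the head until it stopped on the shoulder, and let go.
- I swung the lever clockwise until the key's arm met the post, then on until the lever stopped moving and the force rose from about 5 N to 20 N.
- I pulled the key off along the spindle axis, set it on the mat and let go.

**Last checks**
- **Spindle:** with the key off, the pointer read 45.5 to 46.5° against about 45.3° for the mark, so roughly 0 to 0.02 rad. The key's arm and tool hid part of the pointer in that view.
- **Lock nut:** I judged it tight from the force at the stop, and measured about 1.05 rad of nut travel. It has no direct reading.
- **Key:** the key's middle is 31 to 34 mm up, and its tip sits at the height expected when level. It is about 12 mm and 28 mm from the mat's centre along the bench's axes, and the gripper is clear of it.
- **Bystanders:** the vial was still in place. I did not re-measure the other bystanders, but felt no contact with them.

**Disagreements**
- The press against the mat before regripping the key peaked at about 94 N, against the 120 N limit.
- Camera fits disagreed by 2 to 4 mm and about 3° on the key's tilt while it was being fitted; it went on without force anyway.
- I could not view a final picture because the viewing limit was reached, so the last check rests on the network readings.

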